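# Load a countertop mill with dried scallops, bayonet-lock its lid and reset the stop

### The job

Grind order for a customer: first press the mill's mushroom stop button so that it latches down, then put every dried scallop from the tray into the open drum. Fit the drum's lid with its two lugs through the two slots of the collar, press it down against the seal and turn it clockwise (seen from above) a quarter turn to its stop, so that it stays locked. Only then turn the mushroom button clockwise to let it pop up again, leave the mill ready to run, and do not disturb the tin, bowl, jar and spoon standing about.

Things in the scene. Friction and masses are not known exactly. Their poses are not given: they have to be found in the camera images.
- mill: Countertop mill, heavy, does not move when pushed: white motor base 170 x 280 mm, 85 mm high; an upright steel drum stands on its +y side, the yellow stop station (66 mm square box) on its -y side. Origin under the base's middle, z up.
- drum_mouth (a point): On the drum's upright axis, level with the collar's top face, 185 mm above the counter; z up. Collar: 149 mm across, on top an inward flange 5 mm thick with a 117 mm hole and two opposite slots for the lugs, 24 mm wide and 8 mm deep, at +x and -x of this frame. Under the flange the lugs turn in a 133 mm bore. Drum: 104 mm bore, floor with blades about 90 mm below this point.
- seal (a joint): How far the sprung black sealing ring in the collar is pressed down (m), 0 to 0.0055. At 0 its top is 8 mm below the drum_mouth point. The spring takes 6 N to start, 9 N at 0.003 and 11.5 N at the end; the lid's weight gives 3.5 N of it. Its opening is 100 mm across; scallops fall through it into the drum.
- lid: The drum's loose steel lid, 0.35 kg, lying on the counter handle up: a disc 112 mm across, 12 mm thick, with two opposite lugs on its rim (18 mm wide, 6 mm thick, flush with the underside, reaching 64 mm from the centre) and on top a black bar handle 66 x 18 mm, 34 mm high, in line with the lugs. Origin: centre of the underside; x along handle and lugs, z up. Either way round fits.
- lid_grip (a point): Middle of the lid's handle, 30 mm above its underside, 16 mm below the handle's top. Resting on the seal with the lugs in the slots it is 22 mm above drum_mouth, too high to turn; pressed 3.5 to 5.5 mm down, the lugs pass under the flange and the lid turns, only clockwise from above, 1.5 rad to a stop. Let go there, the seal holds it up against the flange, 19 mm above drum_mouth.
- stop_push (a joint): How far the red mushroom stop button is pressed (m): 0 is up (mill ready), about 0.0065 is latched (mill stopped), 0.009 the end of its travel. The spring takes 3.5 N at first and 6 N at the end, the latch a little more. Pressed past 0.0065 it latches and stays down when let go.
- stop_turn (a joint): How far the mushroom button is turned clockwise from above (rad), 0 to 1.3, with a weak slow return spring. When it is latched, turning past about 1.0 frees it and it springs up as soon as the grip lets it: lift a little or let go while it is turned.
- stop_head (a point): Centre of the top of the red mushroom stop button, going down and up with it; z up. The head is round, 40 mm across, with upright sides 21 mm high under a 3 mm dome. Up, its top is 34 mm above the station's box (159 mm above the counter); latched, about 27.5 mm, with 3.5 mm free below the sides.
- tray_floor (a point): Middle of the floor of a shallow square aluminium tray, fixed, 200 x 200 mm outside, walls 3 mm thick and 14 mm high, parallel to this frame's x and y; z up. The floor is 3 mm above the work surface.
- scallop1 (a point): A dried scallop: an amber, hard, short cylinder 28 mm across and 24 mm high, about 20 g, standing on the tray at the start; this point is its centre, z along its axis. Three to five of the five scallops are present; an absent one has no reading.
- scallop2 (a point): A dried scallop: an amber, hard, short cylinder 28 mm across and 24 mm high, about 20 g, standing on the tray at the start; this point is its centre, z along its axis. Three to five of the five scallops are present; an absent one has no reading.
- scallop3 (a point): A dried scallop: an amber, hard, short cylinder 28 mm across and 24 mm high, about 20 g, standing on the tray at the start; this point is its centre, z along its axis. Three to five of the five scallops are present; an absent one has no reading.
- scallop4 (a point): A dried scallop: an amber, hard, short cylinder 28 mm across and 24 mm high, about 20 g, standing on the tray at the start; this point is its centre, z along its axis. Three to five of the five scallops are present; an absent one has no reading.
- scallop5 (a point): A dried scallop: an amber, hard, short cylinder 28 mm across and 24 mm high, about 20 g, standing on the tray at the start; this point is its centre, z along its axis. Three to five of the five scallops are present; an absent one has no reading.
- tin_a: Bystander: small closed tin, 72 mm across, 52 mm high; origin at the centre of its underside.
- bowl: Bystander: steel bowl, 180 mm across, 70 mm high; origin at the centre of its underside.
- jar: Bystander: amber jar with a lid, 80 mm across, 130 mm high; origin at the centre of its underside.
- spoon: Bystander: steel spoon, 170 mm long, lying along its own x; origin under its middle.

How it is judged:
By the outcome, as a careful person would: the job done as asked, in the order asked, and still so for the second after the job is handed in, with the robot touching nothing.
Of sc1, sc2, sc3, sc4, sc5 only 3 to 5 are there at a start; the rules pass over those that are not, and their reading is None.
At some moment in a run one of lid, sc1, sc2, sc3, sc4, sc5 may be knocked a few centimetres aside while the robot is not near it.
It also fails if it takes over 210 s, if anything falls off the work surface, if the arm or the gripper's body presses on something with over 40 N, if the wrist force passes 120 N, or if a joint passes its speed limit or range.

### The arm

A 6-joint arm with a two-finger parallel gripper is mounted at the origin on the work surface. World frame = base frame: x ahead of the robot, y to its left, z up, the work surface at z = 0. Lengths are in mm, angles in rad, forces in N, time in s.
With the tool pointing down it reaches from about 400 to 925 mm from the base axis. Payload 12.5 kg.
Tool frame: the origin (TCP) lies at the very end of the fingers, on their centre line; the grasp point (between the pads) lies 19 mm behind it; x points along the fingers, y is the direction in which the jaws open and shut, and the axes are right-handed (so a half turn about x gives the same grasp; the last joint's range is limited). The gripper opens to 95 mm and grips with 3 to 60 N. Pads are 20 mm wide; open, the fingers measure 119 mm over their backs; the gripper's body (75 mm by 180 mm) begins 59 mm behind the grasp point.
Start: joints at [1.105, 0.491, 1.559, -0, 1.092, -0.106], TCP at [220.04, 585.006, 190.861] pointing down, gripper open.
Joint ranges: [-3.1, 3.1], [-0.84, 2.19], [0.05, 2.79], [-1.13, 4.28], [0.06, 2.93], [-2.69, 2.69]. Speed limits (rad/s): [2.22, 2.22, 2.79, 3.14, 3.14, 3.14].

### API

Orientations are given as [roll, pitch, yaw] about the fixed x, y, z axes, in that order (R = Rz(yaw) Ry(pitch) Rx(roll)).
In Python, from cell import * gives the robot as it stands.
- The arm moves only by the tool step_arm, never from a script. Its argument "steps" is a list of rows, each a list of 4 numbers: the shift along the tool's x, y, z in units of 50 mm (1.0 is 50 mm), then the turn about the tool's x in units of 8 degrees (1.0 is 8 degrees). A call has 1 to 20 rows; each row shifts and turns the commanded pose from where the row before left it, along the tool's axes as they then stand; what a row does not reach is not made up. A row lasts 1/8 s, in which the tool goes at most 62.5 mm and 10.7 degrees, less where a joint would pass 70% of its speed; a pose out of reach is approached as far as the arm can. A call is refused whole if a number of a shift passes 1 or a number of a turn 1, either way. A call with a gripper value outside its range is refused whole. "jaw" is the closure, from 0 (fully open) to 1 (shut), set as the call begins (left out, the last holds). The fingers move at their own pace and stop on an object; the grip force is fixed at half the most. Time passes only in rows, so rows that do not move let the fingers close. It gives the time, the measured TCP pose, the force and the opening at its end, in the units of the state.
- state(): the state, without advancing time (a new reading comes with each control period).
- read_camera(name): name is "scene" or "top" or "wrist"; returns the picture (420x560x3 uint8, red, green, blue); there is no depth.
- camera_info(name): a dict with "mtx" (3x3 intrinsics, pixels), "k1" (the pictures are not rectified: a ray, as slopes to the right and down, at radius r is drawn at 1 + k1 r^2 times it, then the intrinsics apply), "eye" and "attitude" of the camera in the world; the wrist camera has in their place "hand_eye" (4x4, takes a point from camera to tool coordinates, whose origin is the TCP and whose axes are the tool frame's). Camera axes: x right, y down, z forward; pixel columns grow to the right and rows downward; lengths in mm; the calibration is good to about 2 mm. A picture is of the moment at which its call begins: read the wrist's pose just before it. camera_info takes no time and is no camera call.
- job_done(): hands the job in, once; it reports no verdict.
The state is a dict: "t": time; "joints": joint angles; "qvel": joint speeds; "tau": joint torques, N m; "eef_pos": TCP position; "tcp_rot": TCP orientation; "ft_force": force on the tool from outside, world axes, zero at the start; "moment": the same for the moment, N m; "opening": opening from 0.0 (shut) to 1.0 (fully open).
Only numpy, scipy, OpenCV 4.12 (cv2) and the standard library are available. Lean on these libraries where they do the work, as an engineer would, in place of code of your own. Each camera call takes 0.05 s, during which the arm holds its last target.

## Working session

There is one attempt and no reset: what is moved stays moved. The work goes in short steps, Python scripts to look and compute and a tool call to move; the robot and the scene stay as the last step left them, time stands still between calls to the robot, and variables do not carry over. Pictures are saved under pics/ and viewed, and the job is handed in when it is done.

Besides the shell and the picture viewer there is one more tool, called after ">>>" as a command line: name --pt "numbers of a row" for each row, then --argument value for the rest. step_arm: Moves the arm, as the interface text tells. Its arguments: {"type":"object","properties":{"steps":{"type":"array","items":{"type":"array","items":{"type":"number"}}},"jaw":{"type":"number"}},"required":["steps"]}

```bash
mkdir -p pics; ls
python3 - <<'E'
from cell import *
import cv2
print(state())
for n in ["scene","top","wrist"]:
    print(n,camera_info(n))
    im=read_camera(n); cv2.imwrite(f"pics/{n}0.png",im[:,:,::-1])
E
```

```text
pics
{'t': 0.0, 'joints': array([ 1.10537643e+00,  4.91582734e-01,  1.55945755e+00, -5.64615805e-06,
        1.09169288e+00, -1.05599012e-01]), 'qvel': array([ 0.00074304,  0.00199402, -0.00041927, -0.0014734 ,  0.00083324,
       -0.00078157]), 'tau': array([ 2.84691254e-03, -6.12626910e+01, -2.58173704e+01,  6.92936475e-02,
        4.82453650e-02, -1.10187218e-04]), 'eef_pos': array([219.92300551, 584.7373983 , 190.2445748 ]), 'tcp_rot': array([-1.67200482,  1.5696558 , -2.03182309]), 'ft_force': array([-0.67234031,  0.33184149, -1.04515601]), 'moment': array([-0.01736374,  0.05212595, -0.03272817]), 'opening': 1.0013606446032148}
scene {'mtx': array([[546.11002201,   0.        , 290.44902933],
       [  0.        , 546.11002201, 201.03623   ],
       [  0.        ,   0.        ,   1.        ]]), 'k1': -0.016260609410614222, 'eye': array([1471.99062826,  306.44199891, 1049.59713842]), 'attitude': array([-2.32168838,  0.00399537,  1.91007633])}
top {'mtx': array([[395.2753716 ,   0.        , 282.69245634],
       [  0.        , 395.2753716 , 216.00862313],
       [  0.        ,   0.        ,   1.        ]]), 'k1': 0.024062468212549423, 'eye': array([ 352.41081676,  -27.49497434, 1147.4299302 ]), 'attitude': array([-2.96014669,  0.02732186, -1.58324957])}
wrist {'mtx': array([[313.81230014,   0.        , 279.32698793],
       [  0.        , 313.81230014, 209.18775984],
       [  0.        ,   0.        ,   1.        ]]), 'k1': -0.06737704171914811, 'hand_eye': array([[-1.56407955e-03, -2.43077106e-01,  9.70005708e-01,
        -1.94935593e+02],
       [ 9.99998775e-01, -3.15803147e-04,  1.53330347e-03,
         4.37779158e-01],
       [-6.63801161e-05,  9.70006918e-01,  2.43077302e-01,
        -6.75671730e+01],
       [ 0.00000000e+00,  0.00000000e+00,  0.00000000e+00,
         1.00000000e+00]])}
```

View pics/top0.png

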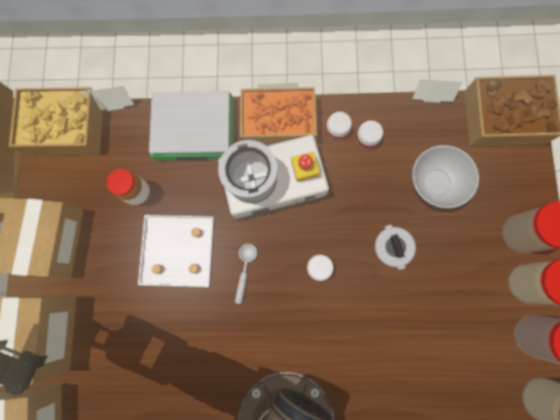

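View pics/scene0.png

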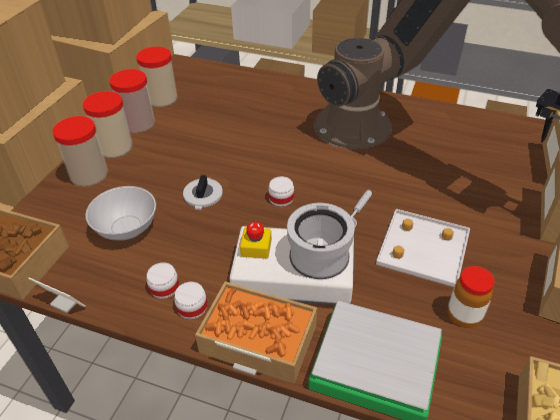

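View pics/wrist0.png

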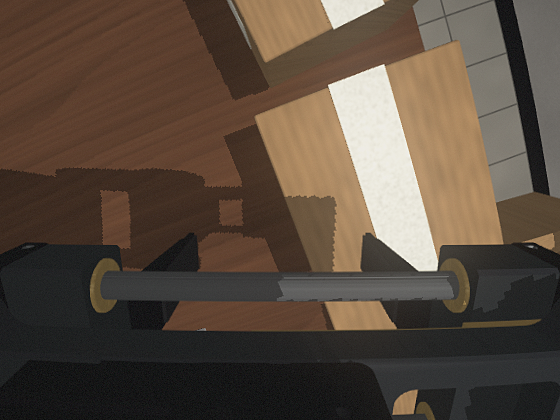

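```bash
cat > h.py <<'E'
import numpy as np, cv2
from scipy.spatial.transform import Rotation as Ro
from cell import *
def rot(a): return Ro.from_euler('xyz',a).as_matrix()
def campose(n,st=None):
    ci=camera_info(n)
    if n!='wrist': return ci,rot(ci['attitude']),np.array(ci['eye'])
    st=st or state(); R=rot(st['tcp_rot']); H=np.array(ci['hand_eye'])
    return ci,R@H[:3,:3],R@H[:3,3]+np.array(st['eef_pos'])
def ray(n,uv,st=None):
    ci,R,e=campose(n,st)
    p=cv2.undistortPoints(np.array(uv,float).reshape(-1,1,2),ci['mtx'],np.array([ci['k1'],0,0,0.])).reshape(-1,2)
    d=(R@np.c_[p,np.ones(len(p))].T).T
    return e,d
def onplane(n,uv,z,st=None):
    e,d=ray(n,uv,st); return e+d*((z-e[2])/d[:,2])[:,None]
def proj(n,P,st=None):
    ci,R,e=campose(n,st); q=(np.atleast_2d(P)-e)@R
    s=q[:,:2]/q[:,2:]; r2=(s**2).sum(1)[:,None]; s=s*(1+ci['k1']*r2)
    return s*ci['mtx'][0,0]+np.array([ci['mtx'][0,2],ci['mtx'][1,2]])
def crop(im,x0,y0,x1,y1,k,name,grid=0):
    c=cv2.resize(im[y0:y1,x0:x1,::-1],None,fx=k,fy=k,interpolation=cv2.INTER_CUBIC)
    if grid:
        for u in range((x0//grid+1)*grid,x1,grid):
            cv2.line(c,((u-x0)*k,0),((u-x0)*k,6),(0,255,0),1); cv2.putText(c,str(u),((u-x0)*k-10,18),0,.4,(0,255,0),1)
        for v in range((y0//grid+1)*grid,y1,grid):
            cv2.line(c,(0,(v-y0)*k),(6,(v-y0)*k),(0,255,0),1); cv2.putText(c,str(v),(8,(v-y0)*k+4),0,.4,(0,255,0),1)
    cv2.imwrite('pics/'+name+'.png',c)
def shot(n,name):
    st=state(); im=read_camera(n); cv2.imwrite('pics/'+name+'.png',im[:,:,::-1]); 
    np.savez('pics/'+name+'.npz',pos=st['eef_pos'],rot=st['tcp_rot']); return im
def lst(name):
    z=np.load('pics/'+name+'.npz'); return dict(eef_pos=z['pos'],tcp_rot=z['rot'])
def ld(name): return cv2.imread('pics/'+name+'.png')[:,:,::-1]
E
python3 - <<'E'
from h import *
im=ld('top0')
crop(im,130,120,330,290,4,'top0a',10)
crop(im,300,200,440,290,5,'top0b',10)
im=ld('scene0')
crop(im,220,190,370,310,5,'sc0a',10)
E
```

```text
(no output)
```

View pics/top0a.png

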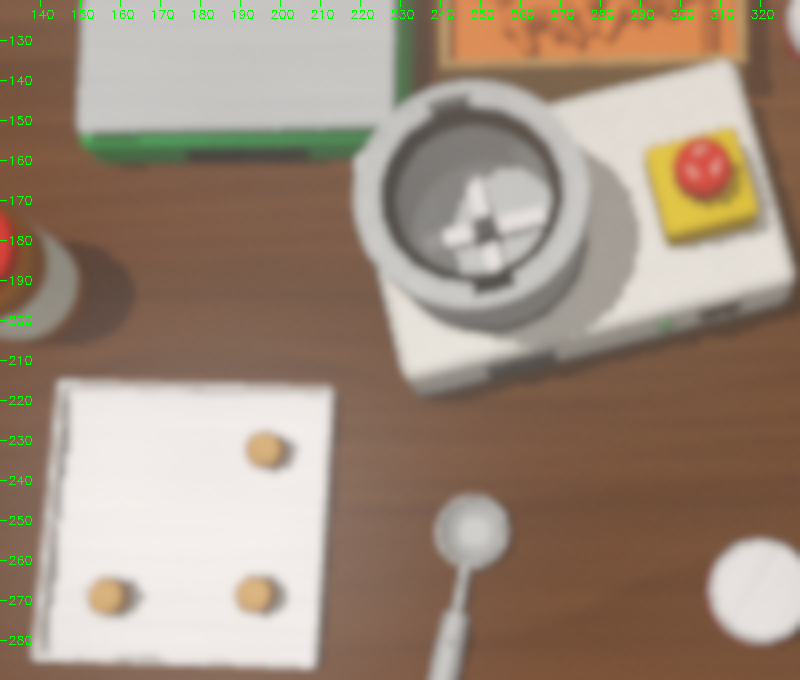

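View pics/top0b.png

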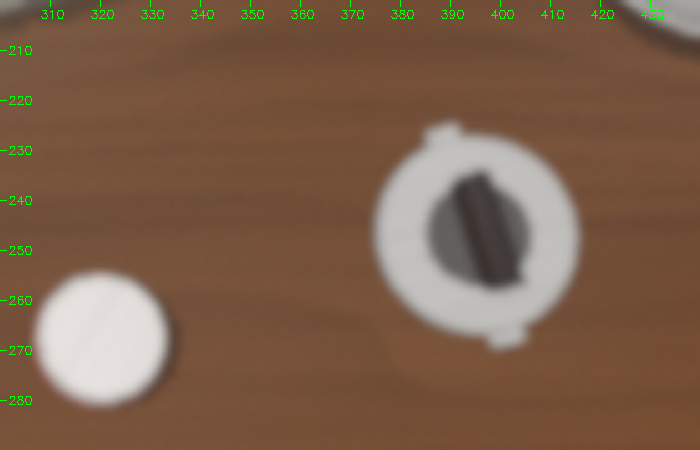

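View pics/sc0a.png

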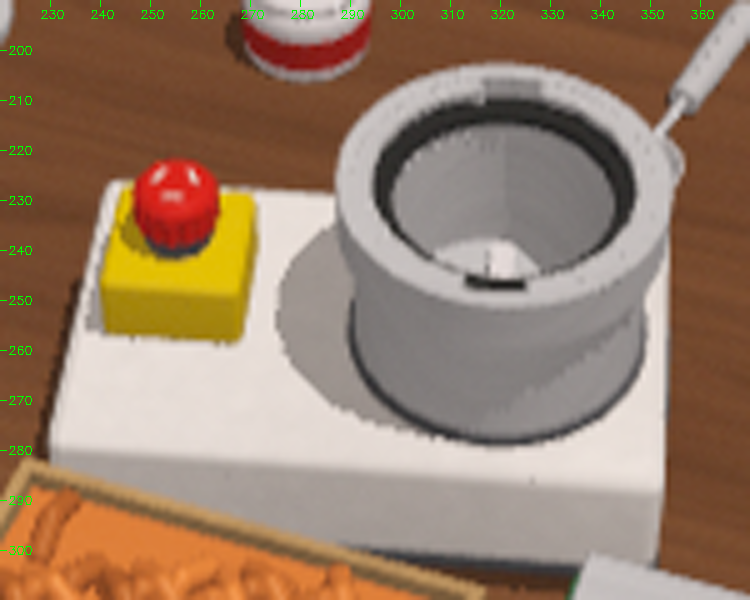

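Run:
```python
from h import *
def p(l,n,uv,z): 
    r=onplane(n,uv,z); print(l,np.round(r,1).tolist())
    return r
a=p('slots top','top',[(242.3,146),(253,191)],185); print(a.mean(0),np.degrees(np.arctan2(*(a[0]-a[1])[[1,0]])))
a=p('slots sc','scene',[(322.5,207.5),(319,247)],185); print(a.mean(0),np.degrees(np.arctan2(*(a[0]-a[1])[[1,0]])))
p('collar top','top',[(248,168.5)],185);p('collar sc','scene',[(320.5,226)],185)
p('btn top','top',[(306,161.5)],158);p('btn sc','scene',[(255.3,224)],156)
a=p('lid lugs','top',[(388.7,227),(401,267.5)],6);print(a.mean(0),np.degrees(np.arctan2(*(a[0]-a[1])[[1,0]])), np.linalg.norm(a[0]-a[1]))
p('lid disc','top',[(395.5,246.5)],12)
a=p('handle','top',[(393.5,235.5),(400.5,257)],46);print(a.mean(0),np.degrees(np.arctan2(*(a[0]-a[1])[[1,0]])), np.linalg.norm(a[0]-a[1]))
p('scal','top',[(196,232),(156.5,268.5),(193.7,268.2)],27)
p('tray','top',[(144.5,215),(213,217),(209,286.5),(138,285)],17)
p('spoon','top',[(248,252),(240,302)],5)
p('tin','top',[(320,267.5)],52)
p('base','top',[(314,135)],85)
p('base','top',[(328,189)],85)
p('base','top',[(233,213)],85)
p('jar','top',[(122,183)],130)
p('bowl','top',[(446,177)],70)
```

```text
slots top [[713.7, 97.9, 185.0], [594.5, 70.4, 185.0]]
[654.08441187  84.15081904 185.        ] 13.026627454125745
slots sc [[595.8, 71.4, 185.0], [714.7, 100.0, 185.0]]
[655.29418534  85.69158636 185.        ] -166.50293309437512
collar top [[653.4, 83.1, 185.0]]
collar sc [[654.0, 84.6, 185.0]]
btn top [[677.7, -65.3, 158.0]]
btn sc [[669.7, -66.1, 156.0]]
lid lugs [[524.6, -305.5, 6.0], [407.8, -332.9, 6.0]]
[ 466.19220478 -319.23338721    6.        ] 13.209638912212517 119.89675936261845
lid disc [[467.1, -319.8, 12.0]]
handle [[494.4, -307.5, 46.0], [434.6, -322.8, 46.0]]
[ 464.48372217 -315.17621668   46.        ] 14.304052718061286 61.768295248992466
scal [[516.0, 250.5, 27.0], [413.6, 359.8, 27.0], [412.8, 254.1, 27.0]]
tray [[570.3, 405.8, 17.0], [560.9, 204.4, 17.0], [361.3, 211.7, 17.0], [368.5, 413.7, 17.0]]
spoon [[458.2, 103.0, 5.0], [317.1, 125.1, 5.0]]
tin [[408.4, -100.7, 52.0]]
base [[779.3, -92.4, 85.0]]
base [[621.3, -126.8, 85.0]]
base [[558.5, 135.5, 85.0]]
jar [[636.9, 427.3, 130.0]]
bowl [[652.8, -455.8, 70.0]]
```

```bash
cat >> h.py <<'E'
def go(target,yaw=None):
    """units needed: shift in tool axes (total, tool orientation as now), yaw of tool y axis (deg, mod 180)"""
    st=state(); R=rot(st['tcp_rot']); p=np.array(st['eef_pos'])
    d=R.T@(np.array(target)-p)/50
    yy=np.degrees(np.arctan2(R[1,1],R[0,1]))
    print('t %.2f pos %s yawY %.1f tilt %.4f j6 %.2f F %s open %.3f'%(st['t'],np.round(p,1),yy,np.degrees(np.arccos(min(1,-R[2,0]))),st['joints'][5],np.round(st['ft_force'],1),st['opening']))
    print('shift units tool xyz',np.round(d,3),'R',np.round(R,3).tolist())
    if yaw is not None:
        t=(yy-yaw+90)%180-90
        print('turn units (cw+)',round(t/8,3), 'or',round((t-np.sign(t)*180)/8,3))
        # shift if turn done first
        a=np.radians(t); Rx=Ro.from_euler('x',a).as_matrix()
        print('shift after turn',np.round((R@Rx).T@(np.array(target)-p)/50,3))
E
python3 - <<'E'
from h import *
go([674,-66,200],-76.5)
E
```

```text
t 0.15 pos [219.9 584.8 190.4] yawY 69.4 tilt 0.0455 j6 -0.11 F [-0.   0.4 -0.2] open 1.001
shift units tool xyz [-0.186 -8.986 13.082] R [[-0.0, 0.352, 0.936], [-0.001, 0.936, -0.352], [-1.0, -0.001, -0.0]]
turn units (cw+) -4.264 or 18.236
shift after turn [ -0.186 -14.777   5.791]
```

>>> step_arm --pt "-0.5 0 0 -0.85" --pt "-0.5 0 0 -0.85" --pt "-0.5 0 0 -0.85" --pt "-0.5 0 0 -0.85" --pt "-0.5 0 0 -0.85"

```text
t: 0.78
eef_pos: [220.0, 584.8, 316.4]
tcp_rot: [-2.281, 1.57, -2.043]
ft_force: [-0.3, -0.5, -0.2]
opening: 0.999
```

>>> step_arm --pt "0 -0.92 0.36 0" --pt "0 -0.92 0.36 0" --pt "0 -0.92 0.36 0" --pt "0 -0.92 0.36 0" --pt "0 -0.92 0.36 0" --pt "0 -0.92 0.36 0" --pt "0 -0.92 0.36 0" --pt "0 -0.92 0.36 0" --pt "0 -0.92 0.36 0" --pt "0 -0.92 0.36 0" --pt "0 -0.92 0.36 0" --pt "0 -0.92 0.36 0" --pt "0 -0.92 0.36 0" --pt "0 -0.92 0.36 0" --pt "0 -0.92 0.36 0" --pt "0 -0.92 0.36 0" --pt "0 0 0 0" --jaw 1

```text
t: 2.9
eef_pos: [671.5, -67.1, 314.2]
tcp_rot: [2.839, 1.569, 3.07]
ft_force: [-0.3, 0.3, 0.5]
opening: 0.007
```

Run:
```python
from h import *
go([674,-66,230],103.5)
im=shot('wrist','w1')
```

```text
t 2.90 pos [671.5 -67.1 314.2] yawY 103.2 tilt 0.1004 j6 -2.00 F [-0.3  0.3  0.5] open 0.007
shift units tool xyz [1.684 0.01  0.057] R [[-0.002, -0.229, 0.974], [0.0, 0.974, 0.229], [-1.0, 0.001, -0.002]]
turn units (cw+) -0.036 or 22.464
shift after turn [1.684 0.009 0.057]
```

View pics/w1.png

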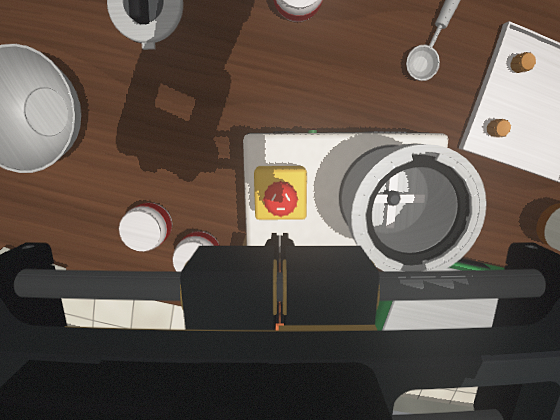

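Run:
```python
from h import *
im=ld('w1')
crop(im,240,120,500,285,3,'w1a',10)
crop(im,250,160,310,225,10,'w1b',10)
```

```text
(no output)
```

View pics/w1a.png

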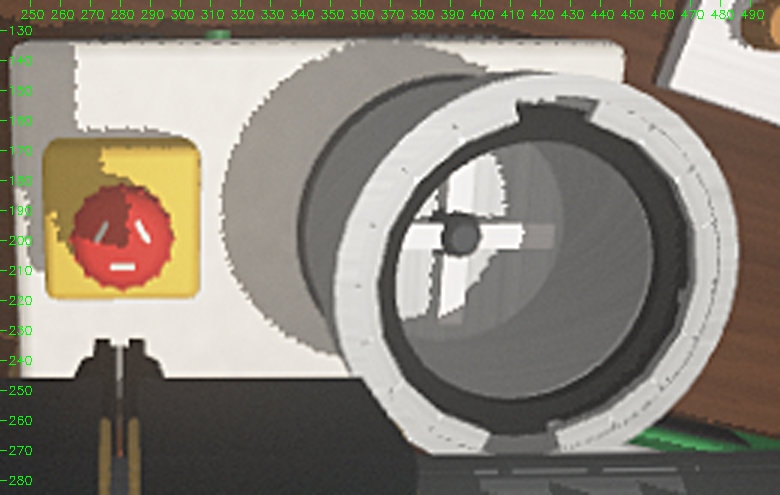

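View pics/w1b.png

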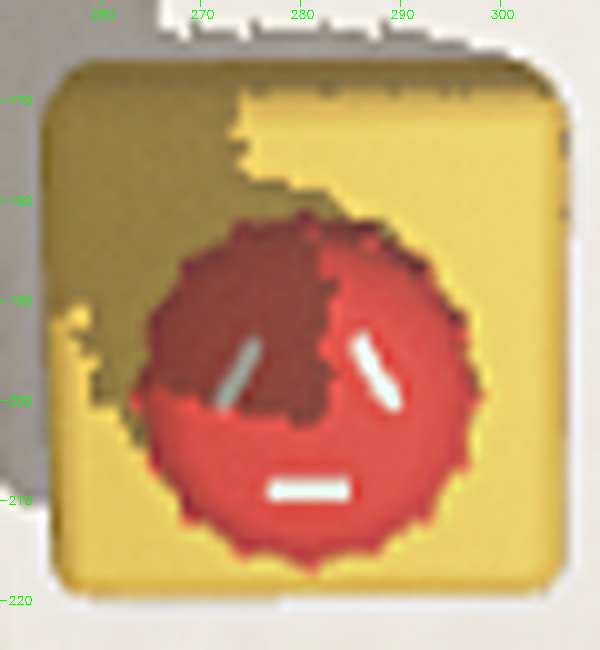

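Run:
```python
from h import *
s=lst('w1')
print(onplane('wrist',[(280.6,200)],158,s),onplane('wrist',[(280.6,200)],154,s))
a=onplane('wrist',[(425,154.5),(413,267.5)],185,s);print(a,a.mean(0),np.degrees(np.arctan2(*(a[1]-a[0])[[1,0]])))
# collar outer circle fit: points on outer edge of top face
pts=[(351,210),(385,162),(420,145),(455,152),(484,195),(482,228),(465,262)]
P=onplane('wrist',pts,185,s)[:,:2]
from scipy.optimize import least_squares
r=least_squares(lambda q:np.hypot(*(P-q[:2]).T)-q[2],[654,84,75]);print(r.x,r.fun)
pts=[(367,215),(388,170),(410,157),(450,170),(470,205),(463,240),(440,260),(385,250)]
P=onplane('wrist',pts,182,s)[:,:2]
r=least_squares(lambda q:np.hypot(*(P-q[:2]).T)-q[2],[654,84,58]);print(r.x,r.fun)
b=onplane('wrist',[(246,134),(447,134)],85,s);print(b,np.degrees(np.arctan2(*(b[1]-b[0])[[1,0]])))
go([674,-66,230])
```

```text
[[680.56001251 -62.82722901 158.        ]] [[681.40671765 -62.60512488 154.        ]]
[[593.39603241  70.5354401  185.        ]
 [716.68732178 100.01969934 185.        ]] [655.0416771   85.27756972 185.        ] 13.449300627536024
[660.35761184  87.53727115  76.75621567] [-0.31776886 -2.15689186  2.32938333  1.66065962 -1.93570141 -2.15217089
  2.57249007]
[655.0132407   87.85858693  59.54831822] [-0.712122    2.09798669  3.82119532 -4.28892321 -2.84769544  2.74149181
  3.36663435 -4.17856752]
[[ 619.59992554 -123.72936293   85.        ]
 [ 556.0323844   138.48229092   85.        ]] 103.62721766818726
t 2.95 pos [670.8 -65.6 314.6] yawY 103.3 tilt 0.0975 j6 -2.00 F [-0.9  0.3 -0.2] open 0.004
shift units tool xyz [ 1.692 -0.025  0.063] R [[-0.002, -0.23, 0.973], [0.0, 0.973, 0.23], [-1.0, 0.001, -0.001]]
```

>>> step_arm --pt "0 0 0.09 0" --pt "0.5 0 0.09 0" --pt "0.6 0 0 0" --pt "0.6 0 0 0" --pt "0.6 0 0 0" --pt "0.4 0 0 0" --pt "0.3 0 0 0" --pt "0 0 0 0" --pt "0 0 0 0"

```text
t: 4.08
eef_pos: [679.8, -62.0, 166.8]
tcp_rot: [-0.356, 1.569, -0.122]
ft_force: [-0.0, 0.9, 0.8]
opening: 0.005
```

Run:
```python
from h import *
go([680,-63.5,150])
im=shot('wrist','w2')
crop(im,180,130,400,280,3,'w2a',10)
```

```text
t 4.08 pos [679.8 -62.  166.8] yawY 103.4 tilt 0.0810 j6 -1.99 F [-0.   0.9  0.8] open 0.005
shift units tool xyz [ 0.337 -0.03  -0.002] R [[0.001, -0.232, 0.973], [-0.0, 0.973, 0.232], [-1.0, -0.0, 0.001]]
```

View pics/w2a.png

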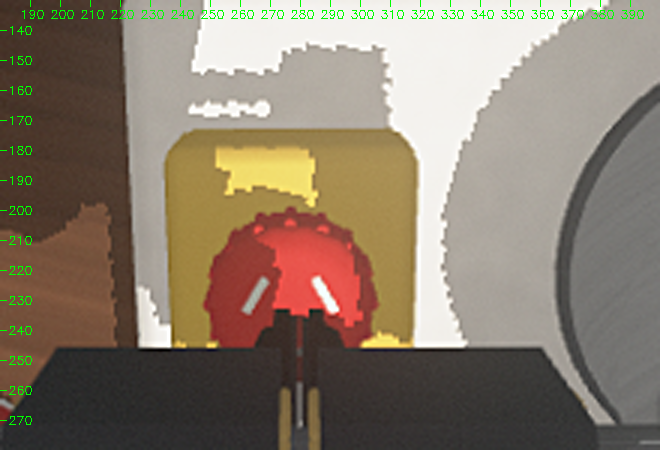

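>>> step_arm --pt "0.05 -0.03 -0.04 0" --pt "0.1 0 0 0" --pt "0.1 0 0 0" --pt "0.05 0 0 0" --pt "0 0 0 0" --pt "0 0 0 0"

```text
t: 4.88
eef_pos: [677.8, -64.2, 150.9]
tcp_rot: [-0.002, 1.571, 0.232]
ft_force: [0.0, -0.3, 0.1]
opening: 0.003
```

Run:
```python
from h import *
go([680,-63.5,150])
```

```text
t 4.88 pos [677.8 -64.2 150.9] yawY 103.4 tilt 0.0102 j6 -2.00 F [ 0.  -0.3  0.1] open 0.003
shift units tool xyz [0.018 0.003 0.045] R [[0.0, -0.232, 0.973], [0.0, 0.973, 0.232], [-1.0, -0.0, 0.0]]
```

>>> step_arm --pt "0.04 0 0 0" --pt "0 0 0 0"

```text
t: 5.12
eef_pos: [677.7, -64.1, 148.7]
tcp_rot: [1.952, 1.571, 2.186]
ft_force: [-0.1, -0.1, 0.3]
opening: 0.007
```

Run:
```python
from h import *
go([680,-63.5,150])
im=shot('wrist','w3')
crop(im,180,130,400,280,3,'w3a',10)
im=shot('scene','s3')
crop(im,200,160,320,270,6,'s3a',10)
```

```text
t 5.12 pos [677.7 -64.1 148.7] yawY 103.4 tilt 0.0093 j6 -2.00 F [-0.1 -0.1  0.3] open 0.007
shift units tool xyz [-0.026  0.001  0.047] R [[-0.0, -0.232, 0.973], [0.0, 0.973, 0.232], [-1.0, 0.0, -0.0]]
```

View pics/w3a.png

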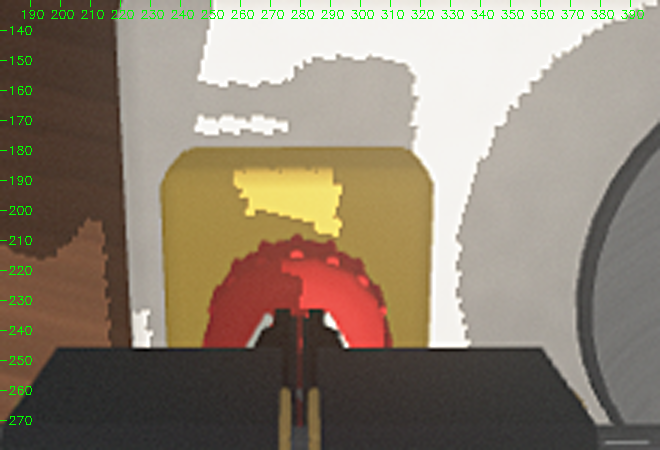

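View pics/s3a.png

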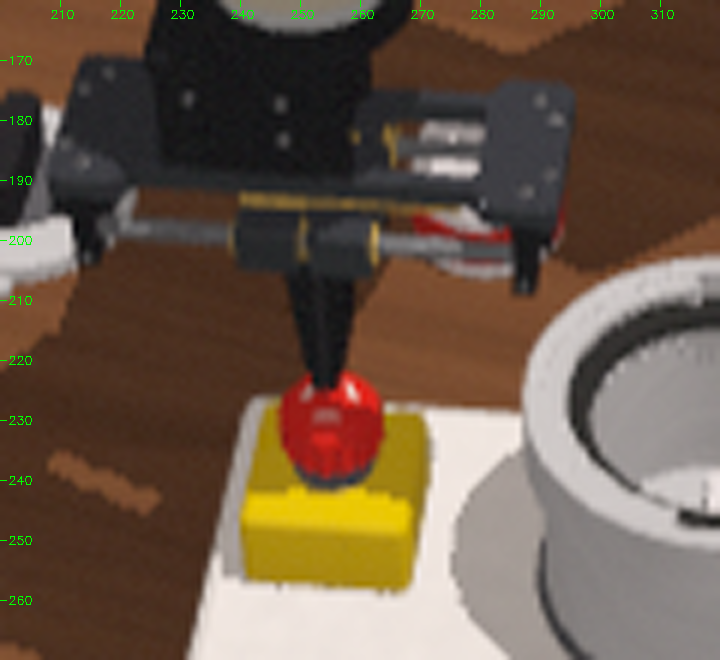

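Run:
```python
from h import *
print(proj('scene',[[677.7,-64,148.7],[677.7,-64,160],[677.7,-64,152.5]]))
print(proj('top',[[677.7,-64,148.7]]))
s=lst('w3')
print(proj('wrist',[[677.7,-64,148.7],[680,-63.5,154]],s))
im=shot('top','t3');crop(im,270,120,340,190,8,'t3a',10)
```

```text
[[254.97416757 228.80912143]
 [254.73434918 225.3577897 ]
 [254.89384612 227.65325846]]
[[305.40608094 162.62142265]]
[[278.86139283 236.38309012]
 [278.78820481 242.57217343]]
```

View pics/t3a.png

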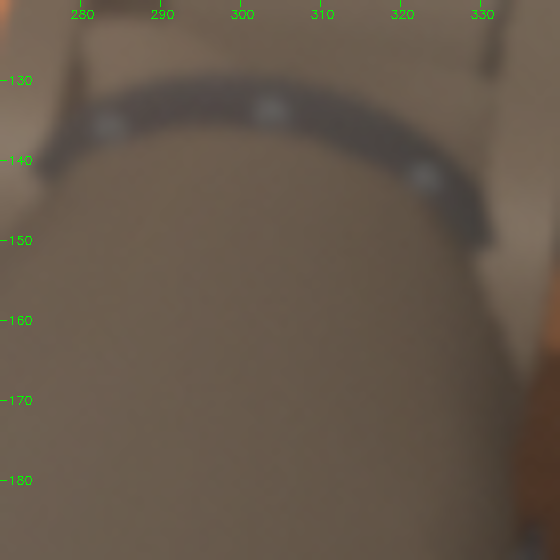

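Run:
```python
from h import *
for n in ['w1','w2','w3']:
    s=lst(n); R=rot(s['tcp_rot'])
    for z in (156,149.5,135):
        c=np.array([679.5,-63.5,z]); 
        P=[c+20*R[:,1],c-20*R[:,1],c-20*R[:,2],c+20*R[:,2],c]
        q=proj('wrist',P,s); print(n,z,'w',round(q[0,0]-q[1,0],1),'u',q[4].round(1),'v front',q[2].round(1))
a=ld('scene0')[150:280,190:290].astype(int);b=ld('s3')[150:280,190:290]
crop(ld('scene0'),230,200,280,265,8,'c0',10);crop(ld('s3'),230,200,280,265,8,'c3',10)
A=cv2.imread('pics/c0.png');B=cv2.imread('pics/c3.png');cv2.imwrite('pics/cc.png',np.hstack([A,B])[:600])
```

```text
w1 156 w 34.8 u [280.2 198.6] v front [280.2 181.4]
w1 149.5 w 34.2 u [280.2 197.5] v front [280.2 180.5]
w1 135 w 32.9 u [280.2 195. ] v front [280.2 178.7]
w2 156 w 58.1 u [276.7 230.4] v front [276.7 202. ]
w2 149.5 w 56.5 u [276.8 227.5] v front [276.7 199.9]
w2 135 w 53.1 u [276.9 221.7] v front [276.9 195.7]
w3 156 w 63.0 u [279.  242.9] v front [279.  212.4]
w3 149.5 w 61.1 u [279.  239.5] v front [279.  209.9]
w3 135 w 57.2 u [279.  232.5] v front [279.  204.6]
```

View pics/cc.png

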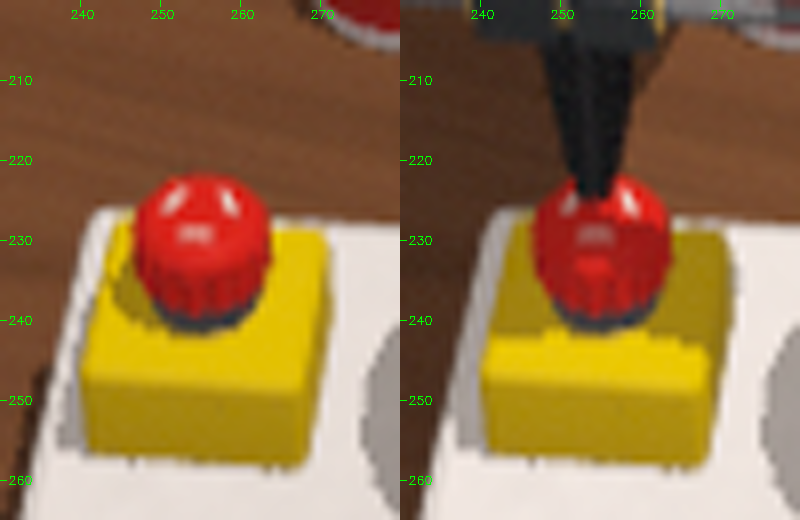

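>>> step_arm --pt "0.04 0 0 0" --pt "0 0 0 0"

```text
t: 5.52
eef_pos: [677.7, -64.2, 146.6]
tcp_rot: [2.462, 1.57, 2.696]
ft_force: [1.0, 0.1, -0.2]
opening: 0.003
```

>>> step_arm --pt "0.04 0 0 0" --pt "0 0 0 0"

```text
t: 5.78
eef_pos: [677.7, -64.1, 144.6]
tcp_rot: [2.399, 1.571, 2.633]
ft_force: [0.3, 0.6, -0.8]
opening: 0.003
```

>>> step_arm --pt "0.04 0 0 0" --pt "0 0 0 0"

```text
t: 6.02
eef_pos: [677.7, -64.1, 142.7]
tcp_rot: [2.354, 1.571, 2.587]
ft_force: [-0.1, -0.7, -0.3]
opening: 0.006
```

Run:
```python
from h import *
im=shot('wrist','w4')
crop(im,180,130,400,280,3,'w4a',10)
im=shot('scene','s4')
crop(im,230,190,290,265,8,'s4a',10)
```

```text
(no output)
```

View pics/w4a.png

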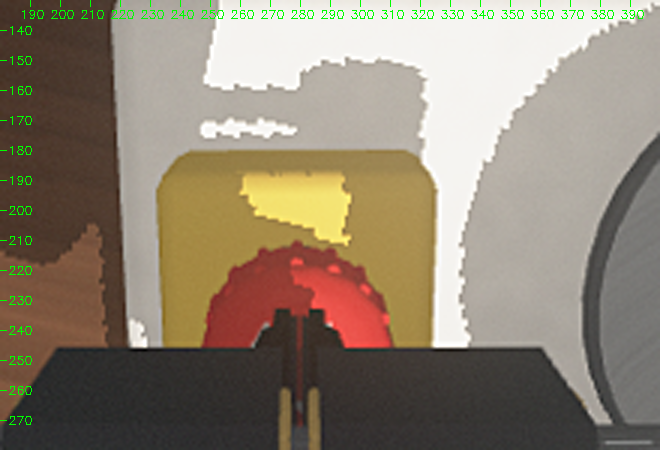

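View pics/s4a.png

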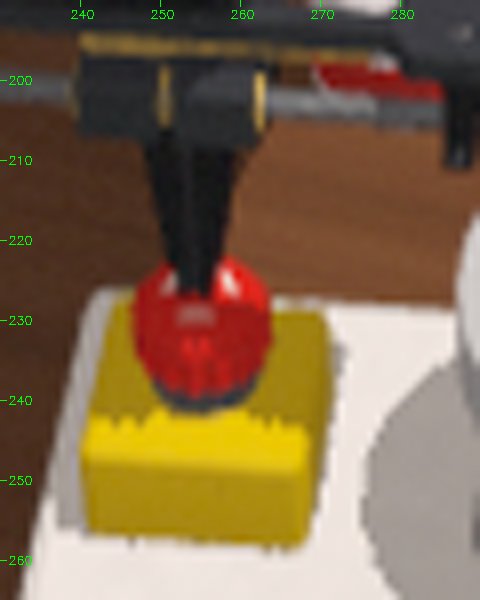

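Run:
```python
from h import *
print(onplane('scene',[(254,227)],160),onplane('scene',[(254,227)],145))
go([680,-63.5,150])
s=lst('w4')
for z in (142,150,156,160):print(z,onplane('wrist',[(279,233)],z,s))
print(state())
```

```text
[[683.09179356 -63.60347893 160.        ]] [[669.78972456 -69.84302482 145.        ]]
t 6.12 pos [677.8 -64.2 142.8] yawY 103.4 tilt 0.0048 j6 -2.00 F [-0.2 -1.1  0.3] open 0.002
shift units tool xyz [-0.144  0.003  0.047] R [[0.0, -0.231, 0.973], [0.0, 0.973, 0.231], [-1.0, 0.0, 0.0]]
142 [[675.60159503 -64.42205957 142.        ]]
150 [[673.0060694  -65.04042467 150.        ]]
156 [[671.05942517 -65.5041985  156.        ]]
160 [[669.76166236 -65.81338105 160.        ]]
{'t': 6.125, 'joints': array([-1.91394467e-01,  6.16212717e-01,  1.46117953e+00,  9.40565201e-05,
        1.06421371e+00, -1.99583091e+00]), 'qvel': array([ 0.00270829, -0.00136835, -0.00126467,  0.00059927,  0.00087263,
       -0.00179446]), 'tau': array([-9.37903642e-04, -6.86309123e+01, -2.52822679e+01, -5.80576819e-02,
        5.73692378e-02,  7.10336485e-05]), 'eef_pos': array([677.77052373, -64.17857689, 142.80038466]), 'tcp_rot': array([1.30622   , 1.57071301, 1.53981448]), 'ft_force': array([-0.24563777, -1.05526713,  0.27460982]), 'moment': array([ 0.0677112 , -0.00395923, -0.01780432]), 'opening': 0.0016619247952872889}
```

>>> step_arm --pt "0.04 0 0 0" --pt "0 0 0 0"

```text
t: 6.38
eef_pos: [677.7, -64.1, 140.6]
tcp_rot: [2.361, 1.571, 2.595]
ft_force: [0.2, -0.3, 0.2]
opening: 0.006
```

>>> step_arm --pt "0.04 0 0 0" --pt "0 0 0 0"

```text
t: 6.62
eef_pos: [677.7, -64.1, 138.6]
tcp_rot: [2.233, 1.571, 2.467]
ft_force: [-0.5, 0.2, -0.9]
opening: 0.006
```

Run:
```python
from h import *
im=shot('wrist','w5')
crop(im,180,130,400,280,3,'w5a',10)
im=shot('scene','s5')
crop(im,230,190,290,265,8,'s5a',10)
```

```text
(no output)
```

View pics/w5a.png

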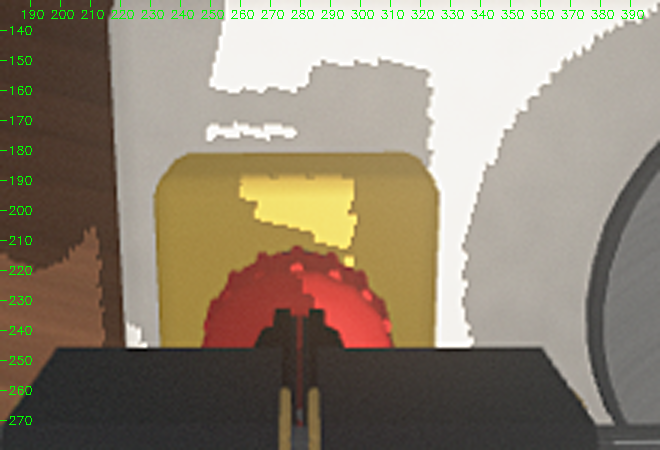

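View pics/s5a.png

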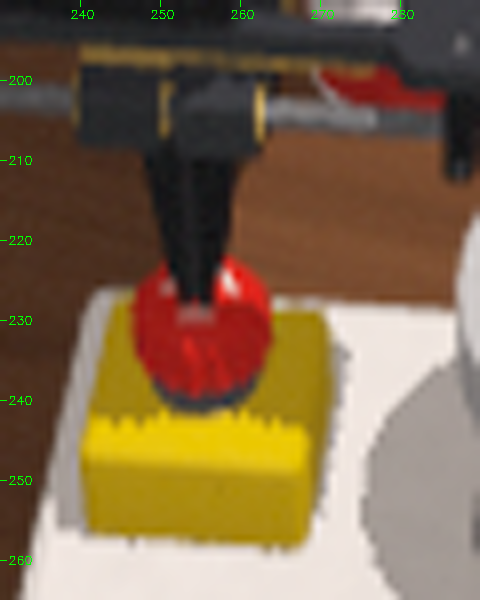

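>>> step_arm --pt "0.04 0 0 0" --pt "0 0 0 0"

```text
t: 6.98
eef_pos: [677.7, -64.2, 136.6]
tcp_rot: [2.368, 1.57, 2.601]
ft_force: [-1.6, -0.2, -0.1]
opening: 0.003
```

>>> step_arm --pt "0.04 0 0 0" --pt "0 0 0 0"

```text
t: 7.22
eef_pos: [677.8, -64.2, 134.9]
tcp_rot: [-0.01, 1.57, 0.223]
ft_force: [-0.6, 0.3, 0.8]
opening: 0.004
```

>>> step_arm --pt "0.04 0 0 0" --pt "0 0 0 0"

```text
t: 7.48
eef_pos: [677.8, -64.2, 132.8]
tcp_rot: [-0.009, 1.57, 0.224]
ft_force: [0.7, -0.2, 2.0]
opening: 0.008
```

Run:
```python
from h import *
go([680,-63.5,150])
im=shot('wrist','w6')
crop(im,180,130,400,280,3,'w6a',10)
im=shot('scene','s6')
crop(im,230,190,290,265,8,'s6a',10)
A=cv2.imread('pics/s5a.png');B=cv2.imread('pics/s6a.png');cv2.imwrite('pics/ss.png',np.hstack([A,B])[:600,:800])
```

```text
t 7.47 pos [677.8 -64.2 132.8] yawY 103.4 tilt 0.0171 j6 -2.00 F [ 0.7 -0.2  2. ] open 0.008
shift units tool xyz [-0.344  0.003  0.045] R [[0.0, -0.231, 0.973], [0.0, 0.973, 0.231], [-1.0, -0.0, 0.0]]
```

View pics/s6a.png

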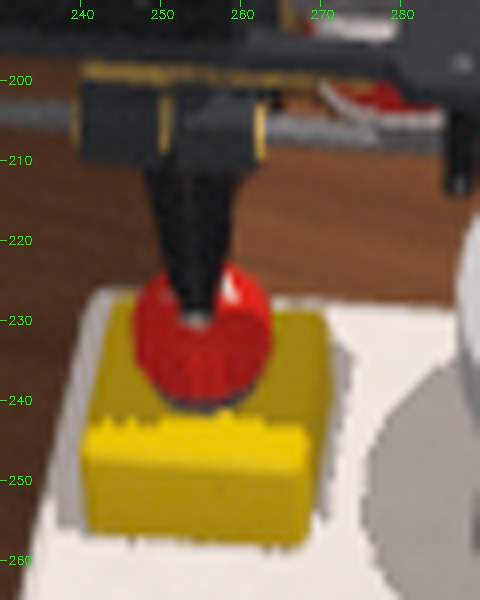

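View pics/w6a.png

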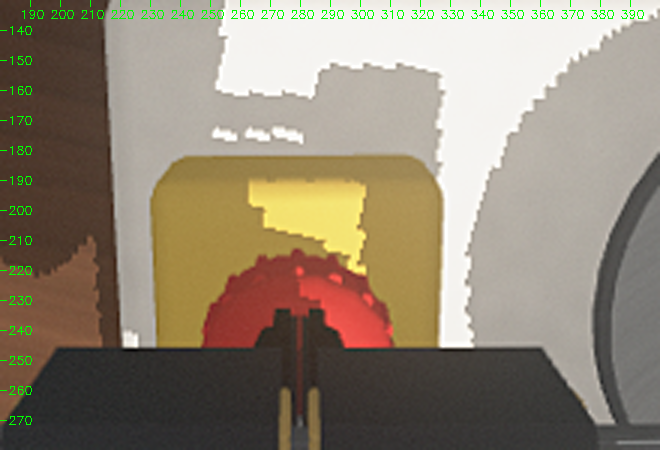

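>>> step_arm --pt "0.04 0 0 0" --pt "0 0 0 0"

```text
t: 7.82
eef_pos: [677.8, -64.2, 130.7]
tcp_rot: [0.24, 1.571, 0.474]
ft_force: [0.6, -0.4, 2.1]
opening: 0.006
```

>>> step_arm --pt "0.04 0 0 0" --pt "0 0 0 0"

```text
t: 8.07
eef_pos: [677.8, -64.2, 128.8]
tcp_rot: [-0.095, 1.571, 0.139]
ft_force: [0.5, -0.5, 4.1]
opening: 0.006
```

>>> step_arm --pt "0.04 0 0 0" --pt "0 0 0 0"

```text
t: 8.32
eef_pos: [677.8, -64.2, 126.8]
tcp_rot: [0.067, 1.571, 0.3]
ft_force: [0.3, -0.3, 5.0]
opening: 0.003
```

>>> step_arm --pt "0.03 0 0 0" --pt "0 0 0 0"

```text
t: 8.57
eef_pos: [677.9, -64.2, 126.4]
tcp_rot: [-0.395, 1.57, -0.161]
ft_force: [-2.2, -0.4, 11.3]
opening: 0.007
```

>>> step_arm --pt "0.03 0 0 0" --pt "0 0 0 0"

```text
t: 8.82
eef_pos: [678.1, -64.2, 126.3]
tcp_rot: [-0.439, 1.568, -0.205]
ft_force: [-5.4, 0.8, 21.4]
opening: 0.004
```

Run:
```python
from h import *
go([680,-63.5,150])
im=shot('scene','s7')
crop(im,230,190,290,265,8,'s7a',10)
```

```text
t 8.82 pos [678.1 -64.2 126.3] yawY 103.4 tilt 0.1327 j6 -2.00 F [-5.4  0.8 21.4] open 0.004
shift units tool xyz [-0.475  0.005  0.041] R [[0.002, -0.232, 0.973], [-0.0, 0.973, 0.232], [-1.0, -0.001, 0.002]]
```

View pics/s7a.png

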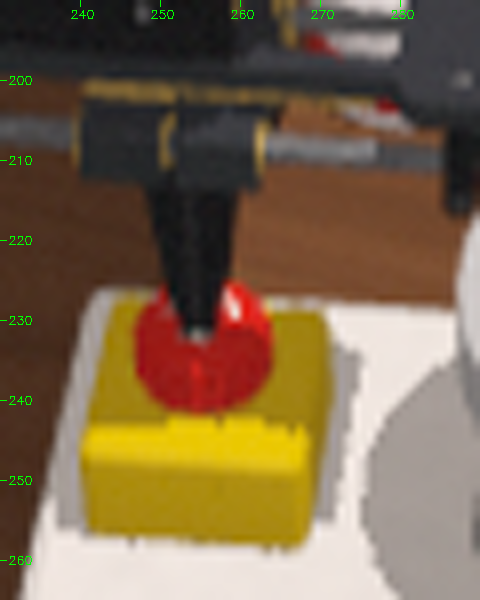

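>>> step_arm --pt "-0.1 0 0 0" --pt "-0.4 0 0 0" --pt "-0.5 0 -0.3 0" --pt "-0.5 0 -0.5 0" --pt "-0.5 0 -0.5 0" --pt "0 0 -0.5 0" --pt "0 0 0 0" --jaw 0.5

```text
t: 9.75
eef_pos: [589.1, -85.2, 224.0]
tcp_rot: [2.538, 1.57, 2.77]
ft_force: [0.5, 0.4, 0.2]
opening: 0.496
```

Run:
```python
from h import *
go([680,-63.5,150])
im=shot('scene','s8')
crop(im,200,160,290,265,6,'s8a',10)
im=shot('wrist','w8')
```

```text
t 9.75 pos [589.1 -85.2 224. ] yawY 103.3 tilt 0.0313 j6 -2.06 F [0.5 0.4 0.2] open 0.496
shift units tool xyz [1.479 0.002 1.869] R [[-0.001, -0.231, 0.973], [0.0, 0.973, 0.231], [-1.0, 0.0, -0.0]]
```

View pics/s8a.png

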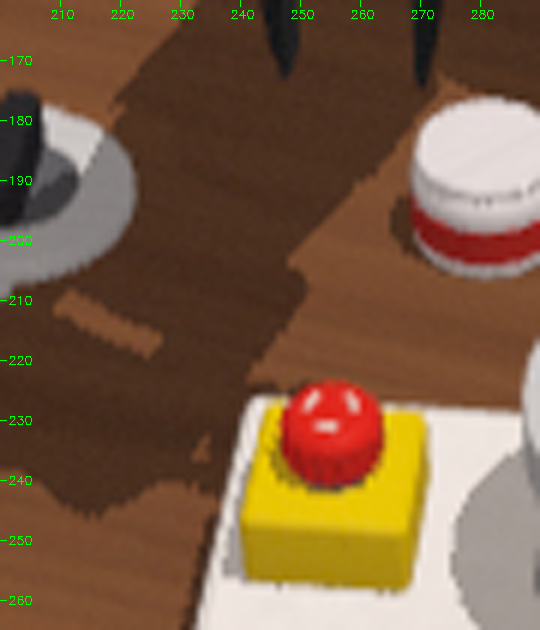

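View pics/w8.png

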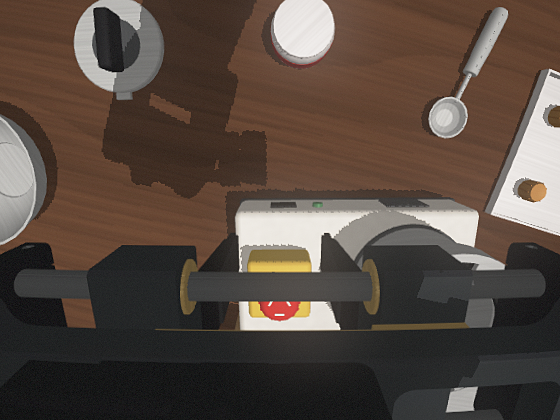

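Run:
```python
from h import *
s=lst('w8');R=rot(s['tcp_rot']);p=s['eef_pos']
def tri(u1,u2):
    e1,d1=ray('wrist',[u1],s);e2,d2=ray('scene',[u2])
    d1=d1[0]/np.linalg.norm(d1);d2=d2[0]/np.linalg.norm(d2)
    A=np.array([d1,-d2]).T;x=np.linalg.lstsq(A,e2-e1,rcond=None)[0]
    a=e1+x[0]*d1;b=e2+x[1]*d2;m=(a+b)/2
    print(m,np.linalg.norm(a-b),'tool',R.T@(m-p))
tri((237,235),(247.5,172.5));tri((325,235),(270.5,174.5))
for x in (0,-10,-20): print(x,proj('scene',[p+R@[x,-24,0],p+R@[x,24,0]]).round(1).tolist(),proj('wrist',[p+R@[x,-24,0],p+R@[x,24,0],p+R@[x,24,-10]],s).round(1).tolist())
```

```text
[ 591.59771991 -112.13300642  235.38727851] 2.0347820652174495 tool [-11.6346107  -26.68766238  -4.7588122 ]
[579.48433362 -59.44749559 234.70040233] 2.6307109698285966 tool [-10.93271455  27.37092271  -4.37710851]
0 [[249.0, 177.8], [269.5, 179.2]] [[242.1, 236.3], [315.3, 236.3], [315.7, 221.7]]
-10 [[248.8, 174.5], [269.4, 175.9]] [[240.3, 241.6], [317.1, 241.6], [317.6, 226.3]]
-20 [[248.5, 171.2], [269.2, 172.5]] [[238.3, 247.4], [319.0, 247.3], [319.6, 231.3]]
```

>>> step_arm --pt "-0.7 0.2 0 0" --pt "-0.7 0.6 0 0" --pt "0 0.9 0.08 0" --pt "0 0.9 0.08 0" --pt "0 0.9 0.08 0" --pt "0 0.9 0.08 0" --pt "0 0.9 0.08 0" --pt "0 0.9 0.08 0" --pt "0.2 0.9 0.08 0" --pt "0.3 0.6 0.08 0" --pt "0.3 0.1 0 0" --pt "0 0 0 0"

```text
t: 11.35
eef_pos: [530.8, 301.7, 252.2]
tcp_rot: [-2.922, 1.568, -2.688]
ft_force: [-0.3, -0.7, -0.0]
opening: 0.499
```

Run:
```python
from h import *
go([530,300,150])
im=shot('wrist','w9')
im=shot('scene','s9')
```

```text
t 11.35 pos [530.8 301.7 252.2] yawY 103.4 tilt 0.1639 j6 -1.40 F [-0.3 -0.7 -0. ] open 0.499
shift units tool xyz [ 2.044 -0.028 -0.018] R [[-0.003, -0.232, 0.973], [-0.001, 0.973, 0.232], [-1.0, -0.001, -0.003]]
```

View pics/w9.png

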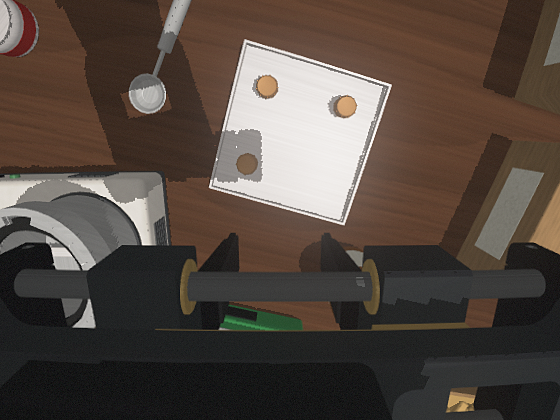

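View pics/s9.png

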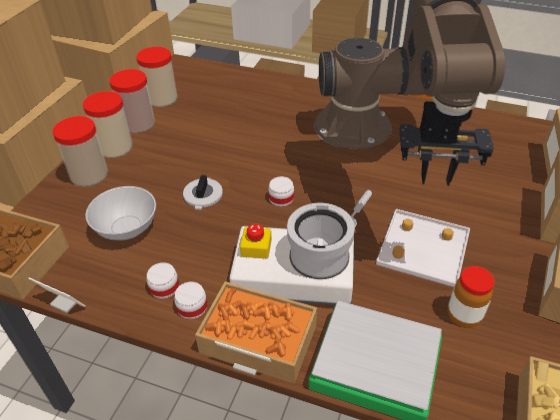

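Run:
```python
from h import *
s=lst('w9')
c=onplane('wrist',[(245,40),(390,86),(346,224),(210,187)],17,s);print(c.round(1));print([np.linalg.norm(c[i]-c[i-1]).round(1) for i in range(4)],c.mean(0))
s2=dict(s);s2['eef_pos']=s['eef_pos']+[0,0,24]
c=onplane('wrist',[(245,40),(390,86),(346,224),(210,187)],17,s2);print([np.linalg.norm(c[i]-c[i-1]).round(1) for i in range(4)],c.mean(0))
print(onplane('wrist',[(267,84),(345,104),(247,161.5)],27,s).round(1))
crop(ld('w9'),200,30,400,230,4,'w9a',10)
```

```text
[[364.5 217.7  17. ]
 [374.2 414.   17. ]
 [568.8 409.6  17. ]
 [561.1 210.2  17. ]]
[np.float64(196.8), np.float64(196.5), np.float64(194.7), np.float64(199.6)] [467.16715692 312.86994376  17.        ]
[np.float64(207.8), np.float64(207.5), np.float64(205.5), np.float64(210.8)] [467.24574473 314.3386712   17.        ]
[[411.8 257.7  27. ]
 [412.  360.7  27. ]
 [513.6 253.8  27. ]]
```

View pics/w9a.png

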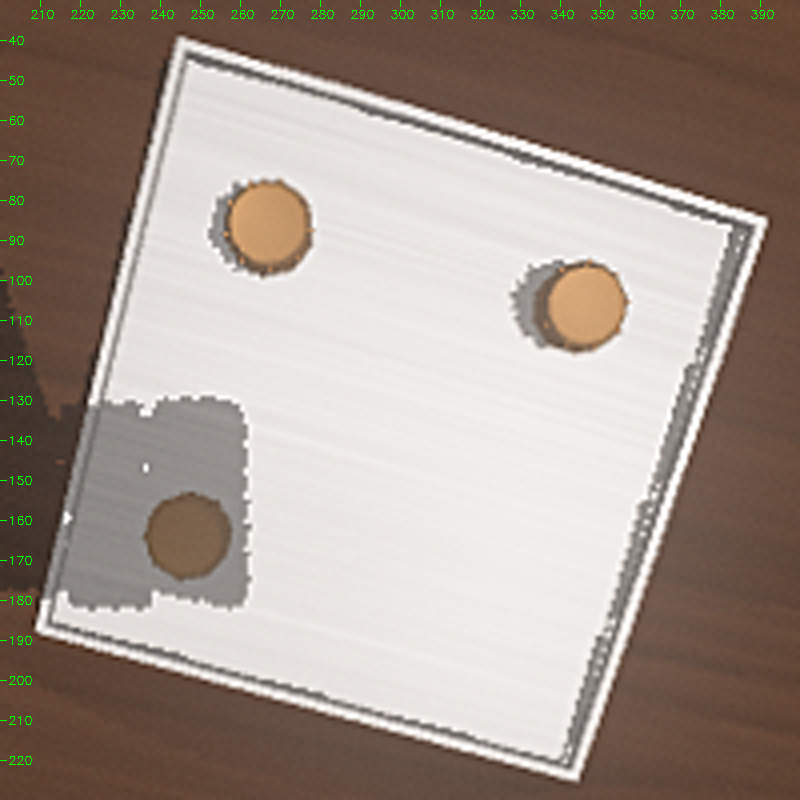

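>>> step_arm --pt "0 -0.4 -0.25 0" --pt "0.4 -0.47 -0.3 0" --pt "0.6 0 0 0" --pt "0.7 0 0 0" --pt "0.7 0 0 0" --pt "0.6 0 0 0" --pt "0.3 0 0 0" --pt "0 0 0 0"

```text
t: 12.45
eef_pos: [514.6, 252.7, 88.8]
tcp_rot: [-3.104, 1.57, -2.871]
ft_force: [-0.2, -0.3, 0.5]
opening: 0.5
```

Run:
```python
from h import *
go([514.3,253,5])
im=shot('wrist','w10');crop(im,180,120,380,290,4,'w10a',10)
```

```text
t 12.45 pos [514.6 252.7  88.8] yawY 103.3 tilt 0.0259 j6 -1.46 F [-0.2 -0.3  0.5] open 0.500
shift units tool xyz [ 1.677  0.008 -0.004] R [[-0.0, -0.231, 0.973], [-0.0, 0.973, 0.231], [-1.0, -0.0, -0.0]]
```

View pics/w10a.png

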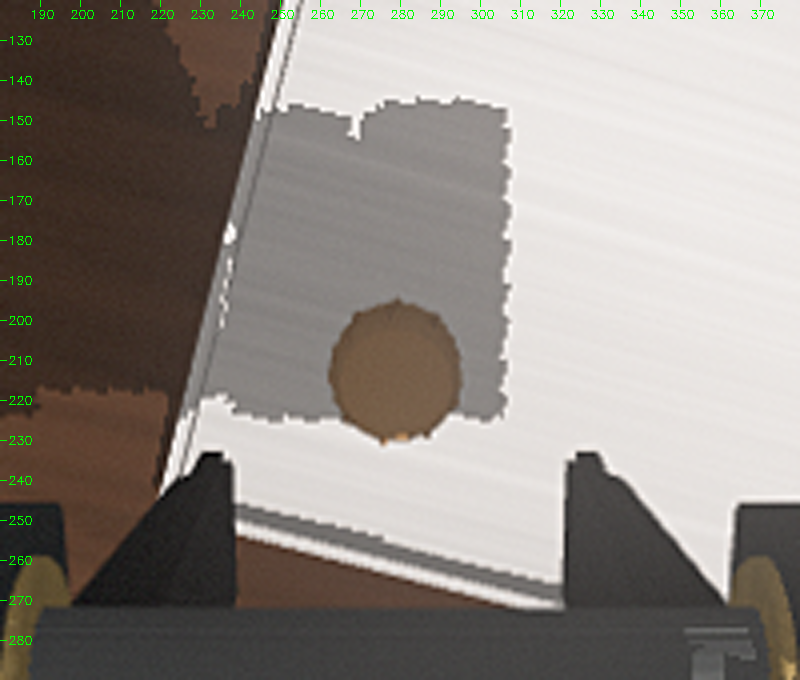

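Run:
```python
from h import *
s=lst('w10')
print(onplane('wrist',[(279,212.5)],27,s),s['eef_pos'])
```

```text
[[514.64060586 252.86625652  27.        ]] [514.63413524 252.65457777  88.83584626]
```

>>> step_arm --pt "0.5 0 0 0" --pt "0.4 0 0 0" --pt "0.3 0 0 0" --pt "0 0 0 0"

```text
t: 13.0
eef_pos: [514.4, 253.1, 28.8]
tcp_rot: [3.073, 1.57, -2.977]
ft_force: [-0.0, 0.7, 0.1]
opening: 0.501
```

Run:
```python
from h import *
go([514.3,253,5])
im=shot('wrist','w11');crop(im,180,120,380,290,4,'w11a',10)
```

```text
t 13.00 pos [514.4 253.1  28.8] yawY 103.4 tilt 0.0244 j6 -1.46 F [-0.   0.7  0.1] open 0.501
shift units tool xyz [ 0.475 -0.001 -0.002] R [[-0.0, -0.231, 0.973], [-0.0, 0.973, 0.231], [-1.0, 0.0, -0.0]]
```

View pics/w11a.png

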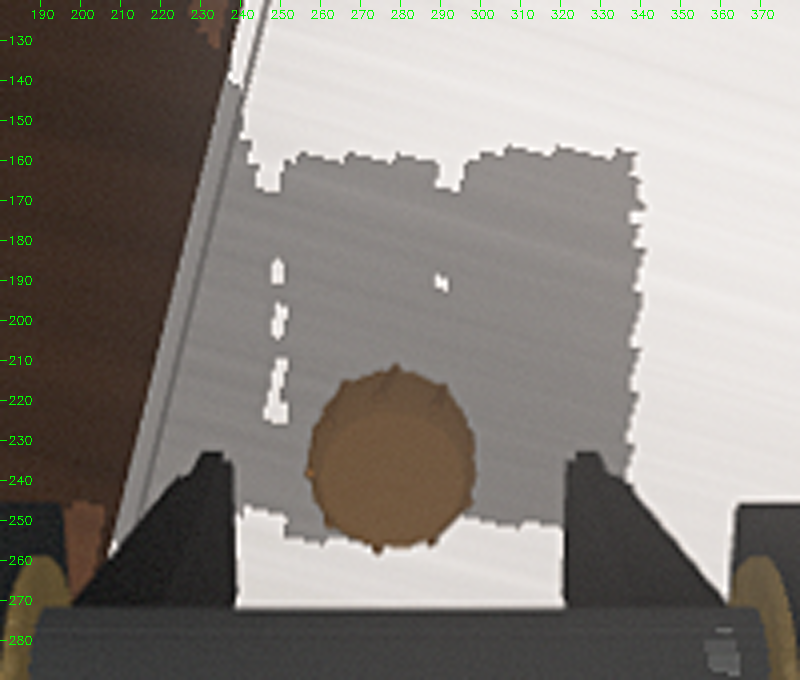

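>>> step_arm --pt "0.2 0 0 0" --pt "0.2 0 0 0" --pt "0 0 0 0"

```text
t: 13.42
eef_pos: [514.0, 253.0, 8.0]
tcp_rot: [-3.085, 1.569, -2.852]
ft_force: [0.2, -0.2, -0.6]
opening: 0.5
```

>>> step_arm --pt "0.06 0 0 0" --pt "0 0 0 0"

```text
t: 13.68
eef_pos: [514.4, 253.1, 5.8]
tcp_rot: [1.03, 1.571, 1.263]
ft_force: [-0.4, 0.3, 0.2]
opening: 0.502
```

>>> step_arm --pt "0.06 0 0 0" --pt "0 0 0 0"

```text
t: 13.92
eef_pos: [514.3, 253.1, 2.7]
tcp_rot: [2.806, 1.571, 3.039]
ft_force: [-0.1, -0.3, 0.5]
opening: 0.502
```

>>> step_arm --pt "0.06 0 0 0" --pt "0 0 0 0"

```text
t: 14.18
eef_pos: [514.3, 253.1, -0.4]
tcp_rot: [3.003, 1.57, -3.047]
ft_force: [0.3, -1.0, 1.3]
opening: 0.502
```

>>> step_arm --pt "0.06 0 0 0" --pt "0.06 0 0 0" --pt "0 0 0 0"

```text
t: 14.55
eef_pos: [514.2, 253.1, -6.5]
tcp_rot: [3.09, 1.57, -2.959]
ft_force: [-0.1, 0.8, -0.2]
opening: 0.496
```

>>> step_arm --pt "0.06 0 0 0" --pt "0.06 0 0 0" --pt "0 0 0 0"

```text
t: 14.92
eef_pos: [514.2, 253.1, -12.4]
tcp_rot: [3.042, 1.57, -3.007]
ft_force: [0.3, 0.2, 0.7]
opening: 0.497
```

Run:
```python
from h import *
go([514.3,253,5])
im=shot('wrist','w12');crop(im,180,150,380,290,4,'w12a',10)
im=shot('scene','s12');crop(im,370,180,480,290,6,'s12a',10)
```

```text
t 14.93 pos [514.2 253.1 -12.4] yawY 103.4 tilt 0.0216 j6 -1.46 F [0.3 0.2 0.7] open 0.497
shift units tool xyz [-0.349 -0.002  0.   ] R [[-0.0, -0.231, 0.973], [-0.0, 0.973, 0.231], [-1.0, 0.0, -0.0]]
```

View pics/w12a.png

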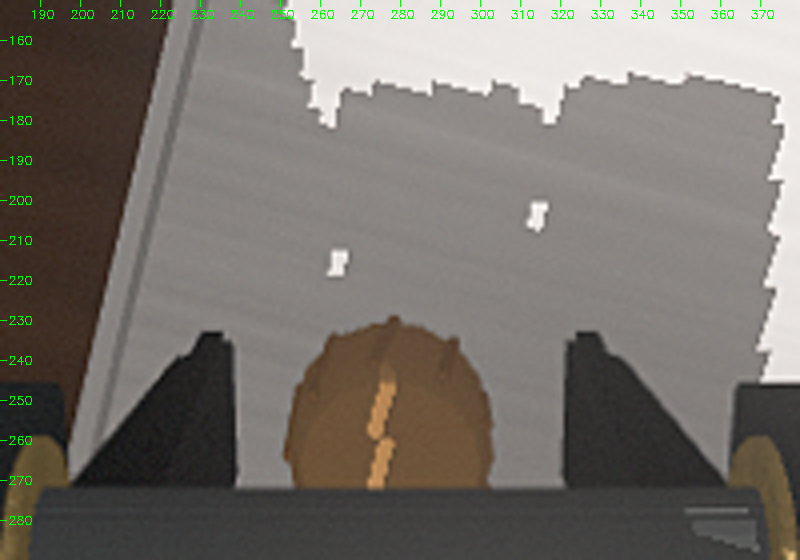

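View pics/s12a.png

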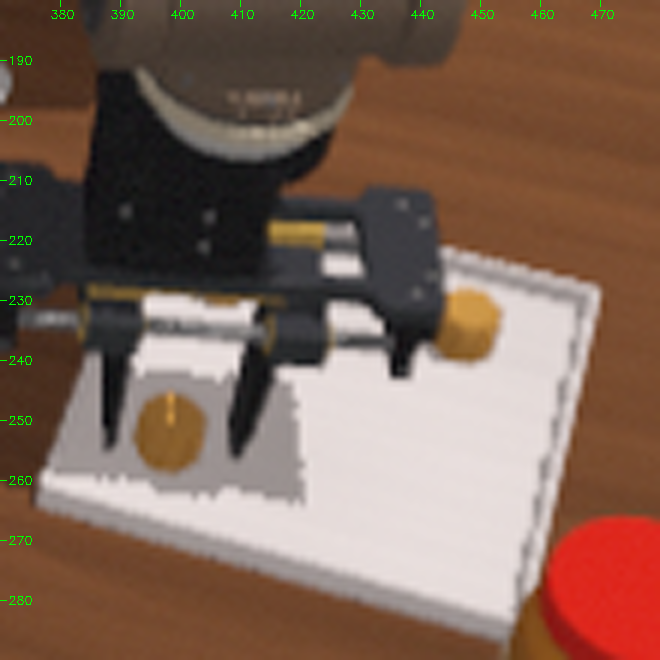

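>>> step_arm --pt "0.08 0 0 0" --pt "0 0 0 0"

```text
t: 15.28
eef_pos: [514.2, 253.1, -16.4]
tcp_rot: [3.107, 1.57, -2.942]
ft_force: [0.3, 0.2, -1.2]
opening: 0.498
```

>>> step_arm --pt "0 0 0 0" --pt "0 0 0 0" --pt "0 0 0 0" --pt "0 0 0 0" --pt "0 0 0 0" --jaw 1

```text
t: 15.9
eef_pos: [514.4, 253.1, -16.1]
tcp_rot: [0.381, 1.571, 0.614]
ft_force: [-0.3, -0.5, 0.4]
opening: 0.29
```

>>> step_arm --pt "-0.2 0 0 0" --pt "-0.4 0 0 0" --pt "-0.4 0 0 0" --pt "0 0 0 0"

```text
t: 16.4
eef_pos: [515.1, 253.4, 35.4]
tcp_rot: [0.132, 1.568, 0.366]
ft_force: [0.4, 0.0, 0.6]
opening: 0.286
```

Run:
```python
from h import *
go([655,85.3,160])
im=shot('wrist','w13');crop(im,180,150,380,290,4,'w13a',10)
im=shot('scene','s13');crop(im,370,180,480,290,5,'s13a',10)
```

```text
t 16.40 pos [515.1 253.4  35.4] yawY 103.4 tilt 0.1678 j6 -1.46 F [0.4 0.  0.6] open 0.286
shift units tool xyz [-2.487 -3.918  1.951] R [[0.003, -0.232, 0.973], [0.001, 0.973, 0.232], [-1.0, 0.0, 0.003]]
```

View pics/w13a.png

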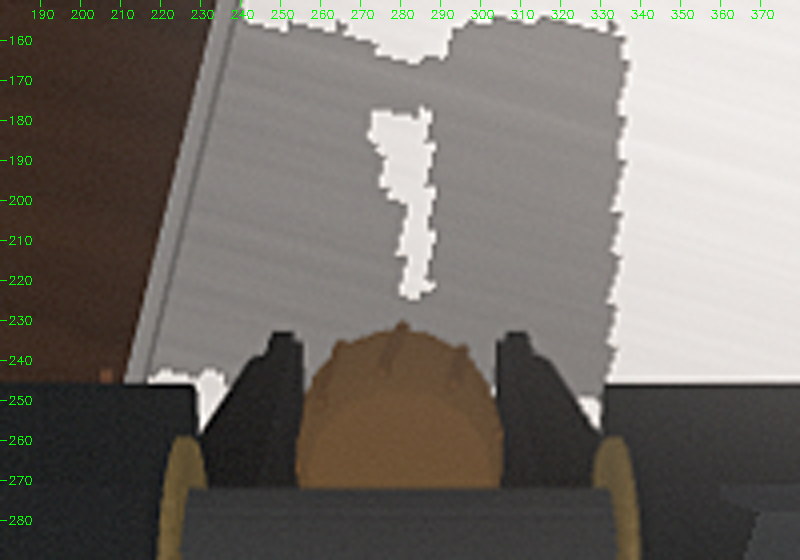

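View pics/s13a.png

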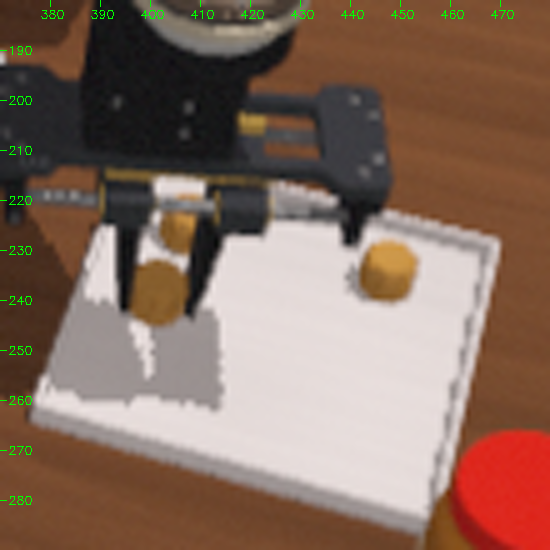

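>>> step_arm --pt "-0.7 0 0 0" --pt "-0.8 0 0 0" --pt "-0.8 -0.2 0 0" --pt "-0.8 -0.5 0.2 0" --pt "0 -0.6 0.3 0" --pt "0 -0.6 0.35 0" --pt "0 -0.7 0.35 0" --pt "0 -0.7 0.35 0" --pt "0 -0.6 0.35 0" --pt "0 0 0 0"

```text
t: 17.75
eef_pos: [652.7, 83.7, 187.2]
tcp_rot: [2.986, 1.569, -3.066]
ft_force: [-0.6, 0.1, -0.5]
opening: 0.287
```

Run:
```python
from h import *
go([655,85.3,140])
im=shot('wrist','w14')
im=shot('scene','s14');crop(im,220,120,400,270,4,'s14a',10)
```

```text
t 17.75 pos [652.7  83.7 187.2] yawY 103.3 tilt 0.0957 j6 -1.77 F [-0.6  0.1 -0.5] open 0.287
shift units tool xyz [0.943 0.021 0.054] R [[-0.002, -0.229, 0.973], [-0.0, 0.973, 0.229], [-1.0, 0.0, -0.002]]
```

View pics/w14.png

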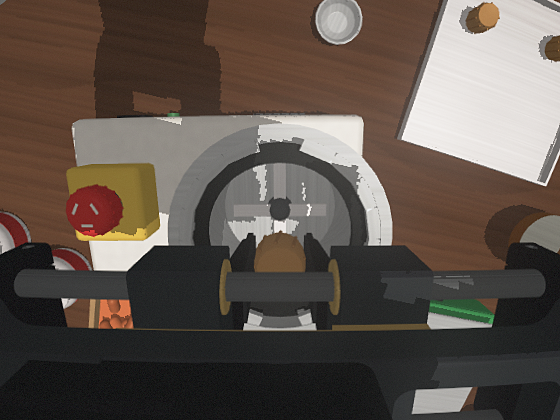

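View pics/s14a.png

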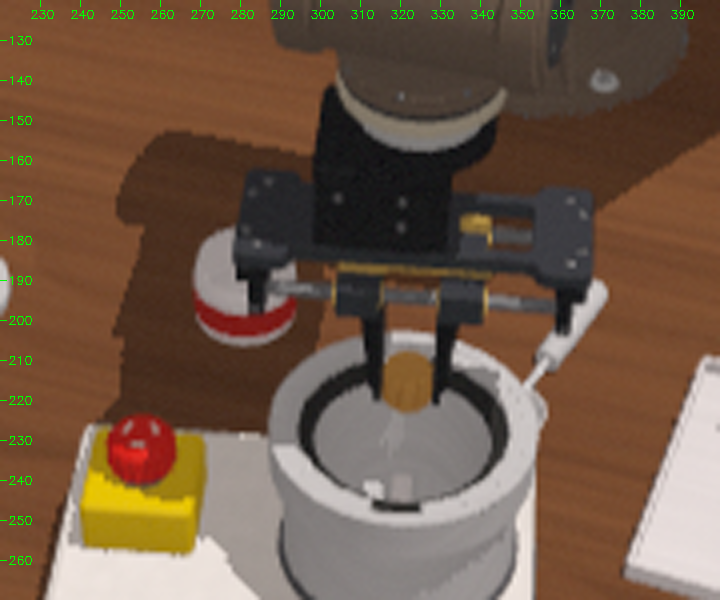

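Run:
```python
from h import *
s=lst('w14');R=rot(s['tcp_rot']);p=s['eef_pos']
for x in (-100,-80,-60,-50): print(x,proj('scene',[p+R@[x,-82,0],p+R@[x,82,0]]).round(1).tolist())
for x in (-30,-20,-10,0): print(x,proj('scene',[p+R@[x,-14,0],p+R@[x,14,0]]).round(1).tolist())
```

```text
-100 [[282.9, 188.6], [361.4, 194.0]]
-80 [[283.0, 195.6], [360.6, 201.0]]
-60 [[283.1, 202.4], [359.8, 207.9]]
-50 [[283.2, 205.8], [359.4, 211.3]]
-30 [[314.3, 214.7], [327.2, 215.6]]
-20 [[314.2, 218.0], [327.0, 218.9]]
-10 [[314.1, 221.2], [326.8, 222.1]]
0 [[314.0, 224.4], [326.6, 225.3]]
```

>>> step_arm --pt "0.3 0.02 0.05 0" --pt "0.4 0 0 0" --pt "0.25 0 0 0" --pt "0 0 0 0"

```text
t: 18.35
eef_pos: [653.4, 87.5, 140.1]
tcp_rot: [2.869, 1.569, 3.103]
ft_force: [-0.2, 0.2, -0.1]
opening: 0.289
```

>>> step_arm --pt "0 0 0 0" --pt "0 0 0 0" --pt "0 0 0 0" --jaw 0.5

```text
t: 18.73
eef_pos: [654.3, 86.9, 141.9]
tcp_rot: [-0.077, 1.57, 0.156]
ft_force: [-0.6, -1.2, 0.2]
opening: 0.488
```

>>> step_arm --pt "-0.6 0 0 0" --pt "-0.8 0 0 0" --pt "-0.4 0.5 -0.2 0" --pt "0 0.8 -0.5 0" --pt "0 0.8 -0.5 0" --pt "0 0.8 -0.5 0" --pt "0 0.8 -0.5 0" --pt "0 0.8 -0.5 0" --pt "0 0.4 -0.4 0" --pt "0 0 0 0"

```text
t: 19.98
eef_pos: [444.3, 290.7, 231.5]
tcp_rot: [2.376, 1.57, 2.613]
ft_force: [-0.2, -0.4, -0.2]
opening: 0.499
```

Run:
```python
from h import *
go([520,310,200])
im=shot('wrist','w15')
im=shot('scene','s15');crop(im,220,120,480,300,3,'s15a',10)
```

```text
t 19.98 pos [444.3 290.7 231.5] yawY 103.6 tilt 0.0196 j6 -1.35 F [-0.2 -0.4 -0.2] open 0.499
shift units tool xyz [0.629 0.02  1.562] R [[-0.0, -0.234, 0.972], [0.0, 0.972, 0.234], [-1.0, 0.0, -0.0]]
```

View pics/w15.png

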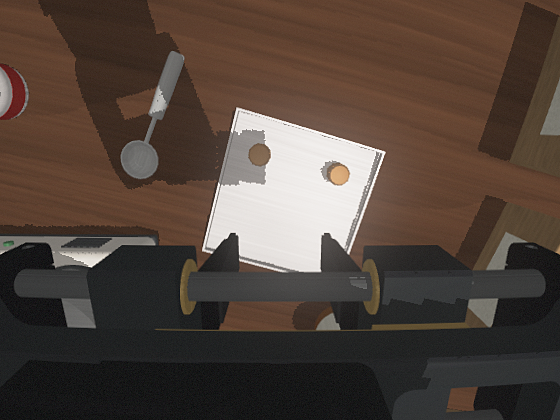

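View pics/s15a.png

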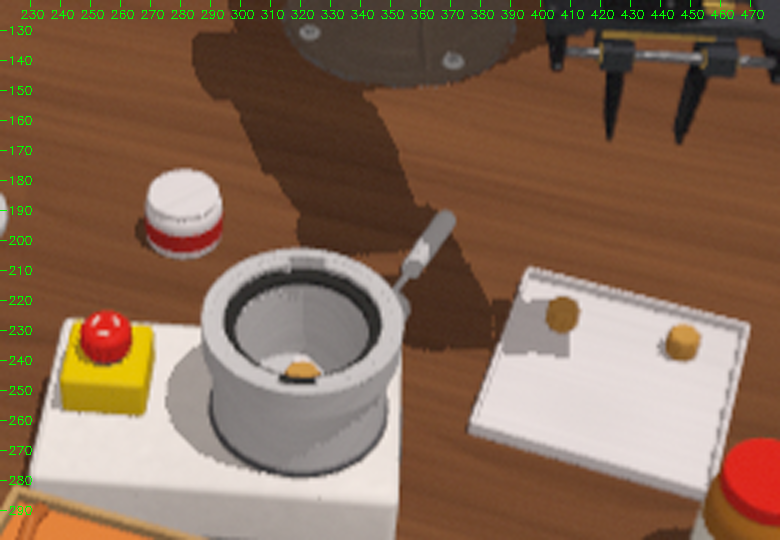

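Run:
```python
from h import *
s=lst('w15')
crop(ld('w15'),230,130,370,200,5,'w15a',10)
print(onplane('wrist',[(260,154.5),(339.5,174)],27,s).round(1))
go([411.8,360.6,90])
go([411.8,257,90])
```

```text
[[412.9 258.8  27. ]
 [413.  363.1  27. ]]
t 20.07 pos [446.3 289.7 231.4] yawY 103.4 tilt 0.0161 j6 -1.35 F [ 1.4 -0.  -0.1] open 0.500
shift units tool xyz [ 2.828  1.54  -0.342] R [[0.0, -0.232, 0.973], [0.0, 0.973, 0.232], [-1.0, 0.0, 0.0]]
t 20.07 pos [446.3 289.7 231.4] yawY 103.4 tilt 0.0161 j6 -1.35 F [ 1.4 -0.  -0.1] open 0.500
shift units tool xyz [ 2.828 -0.475 -0.824] R [[0.0, -0.232, 0.973], [0.0, 0.973, 0.232], [-1.0, 0.0, 0.0]]
```

View pics/w15a.png

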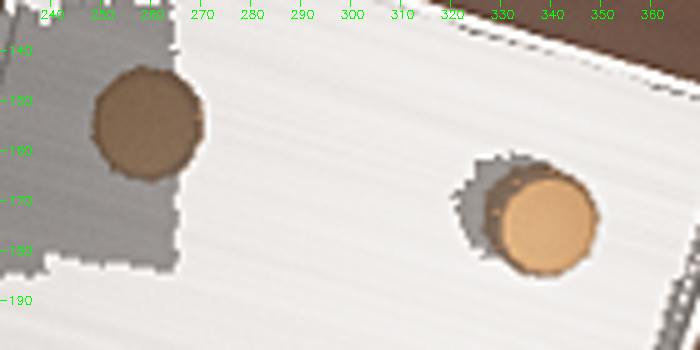

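>>> step_arm --pt "0 0.6 -0.13 0" --pt "0.3 0.6 -0.1 0" --pt "0.6 0.36 -0.1 0" --pt "0.7 0 0 0" --pt "0.8 0 0 0" --pt "0.6 0 0 0" --pt "0.3 0 0 0" --pt "0 0 0 0" --pt "0 0 0 0"

```text
t: 21.2
eef_pos: [413.2, 361.7, 67.3]
tcp_rot: [0.401, 1.569, 0.635]
ft_force: [-0.6, 0.4, 0.1]
opening: 0.502
```

Run:
```python
from h import *
go([412.5,361.5,-16])
im=shot('wrist','w16');crop(im,180,120,380,290,4,'w16a',10)
```

```text
t 21.20 pos [413.2 361.7  67.3] yawY 103.4 tilt 0.0923 j6 -1.21 F [-0.6  0.4  0.1] open 0.502
shift units tool xyz [ 1.666 -0.003 -0.017] R [[0.001, -0.231, 0.973], [0.001, 0.973, 0.231], [-1.0, 0.001, 0.001]]
```

View pics/w16a.png

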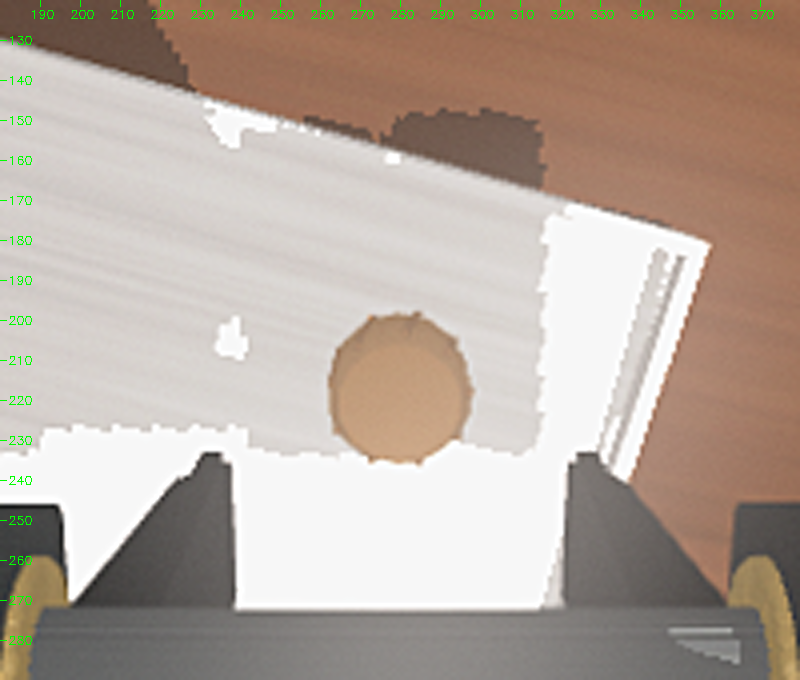

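>>> step_arm --pt "0.4 0 0 0" --pt "0.4 0 0 0" --pt "0.35 0 0 0" --pt "0.25 0 0 0" --pt "0.15 0 0 0" --pt "0.1 0 0 0" --pt "0 0 0 0"

```text
t: 22.12
eef_pos: [412.6, 361.5, -16.1]
tcp_rot: [1.138, 1.571, 1.372]
ft_force: [1.1, 0.8, 0.5]
opening: 0.502
```

>>> step_arm --pt "0 0 0 0" --pt "0 0 0 0" --pt "0 0 0 0" --pt "0 0 0 0" --pt "0 0 0 0" --jaw 1

```text
t: 22.75
eef_pos: [412.6, 361.6, -15.9]
tcp_rot: [0.465, 1.57, 0.699]
ft_force: [-0.9, 0.4, 4.3]
opening: 0.289
```

>>> step_arm --pt "-0.2 0 0 0" --pt "-0.5 0 0 0" --pt "-0.7 0 0 0" --pt "-0.8 0 0 0" --pt "-0.8 0 0 0" --pt "-0.8 0 0 0" --pt "-0.4 0 0 0" --pt "0 0 0 0"

```text
t: 23.75
eef_pos: [412.8, 361.7, 195.4]
tcp_rot: [0.377, 1.568, 0.61]
ft_force: [-0.2, -1.7, -0.3]
opening: 0.287
```

Run:
```python
from h import *
go([655,85.3,190])
im=shot('wrist','w17');crop(im,150,0,400,290,2,'w17a',10)
```

```text
t 23.75 pos [412.8 361.7 195.4] yawY 103.4 tilt 0.1724 j6 -1.21 F [-0.2 -1.7 -0.3] open 0.287
shift units tool xyz [ 0.111 -6.499  3.432] R [[0.002, -0.232, 0.973], [0.002, 0.973, 0.232], [-1.0, 0.001, 0.003]]
```

View pics/w17a.png

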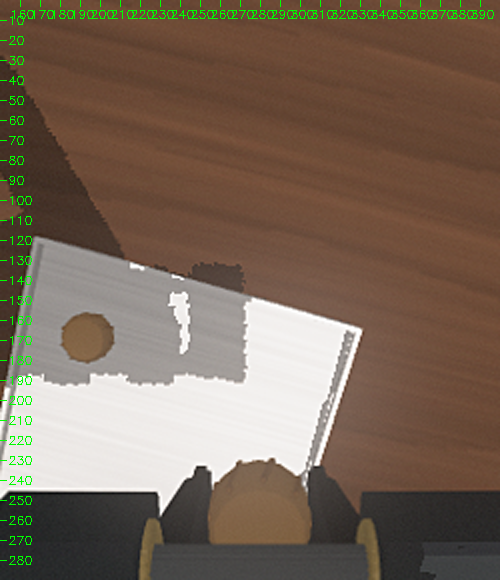

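>>> step_arm --pt "0 -0.6 0.3 0" --pt "0 -0.75 0.4 0" --pt "0 -0.75 0.4 0" --pt "0 -0.75 0.4 0" --pt "0 -0.75 0.4 0" --pt "0 -0.75 0.4 0" --pt "0 -0.75 0.4 0" --pt "0 -0.75 0.4 0" --pt "0 -0.5 0.25 0" --pt "0.3 -0.1 0 0" --pt "0.5 0 0 0" --pt "0.3 0 0 0" --pt "0 0 0 0"

```text
t: 25.42
eef_pos: [649.0, 87.1, 137.2]
tcp_rot: [2.886, 1.568, 3.12]
ft_force: [0.2, -0.7, 0.3]
opening: 0.284
```

Run:
```python
from h import *
go([655,85.3,140])
```

```text
t 25.43 pos [649.   87.1 137.2] yawY 103.4 tilt 0.1730 j6 -1.77 F [ 0.2 -0.7  0.3] open 0.284
shift units tool xyz [-0.057 -0.062  0.107] R [[-0.003, -0.232, 0.973], [0.0, 0.973, 0.232], [-1.0, 0.001, -0.003]]
```

Near the drum's centre; release, then back for the third one.

>>> step_arm --pt "0 0 0 0" --pt "0 0 0 0" --pt "0 0 0 0" --jaw 0.5

```text
t: 25.8
eef_pos: [650.3, 86.6, 139.4]
tcp_rot: [-0.11, 1.57, 0.124]
ft_force: [0.6, 0.4, 0.0]
opening: 0.493
```

>>> step_arm --pt "-0.6 0 0 0" --pt "-0.8 0 0 0" --pt "-0.4 0.4 -0.3 0" --pt "0 0.7 -0.6 0" --pt "0 0.7 -0.6 0" --pt "0 0.7 -0.6 0" --pt "0 0.7 -0.6 0" --pt "0 0.7 -0.6 0" --pt "0 0.3 -0.4 0" --pt "0 0 0 0" --pt "0 0 0 0"

```text
t: 27.18
eef_pos: [422.4, 247.6, 229.0]
tcp_rot: [-0.061, 1.57, 0.172]
ft_force: [-0.7, -0.8, 0.5]
opening: 0.502
```

Run:
```python
from h import *
go([412.5,257,90])
im=shot('wrist','w18')
im=shot('scene','s18');crop(im,220,120,480,300,3,'s18a',10)
```

```text
t 27.18 pos [422.4 247.6 229. ] yawY 103.4 tilt 0.0472 j6 -1.41 F [-0.7 -0.8  0.5] open 0.502
shift units tool xyz [ 2.78   0.228 -0.153] R [[0.001, -0.231, 0.973], [0.0, 0.973, 0.231], [-1.0, -0.0, 0.001]]
```

View pics/w18.png

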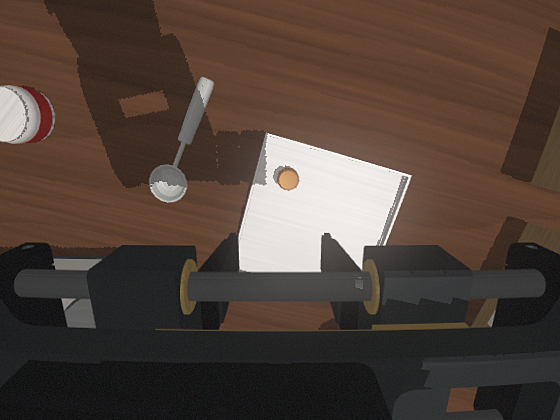

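View pics/s18a.png

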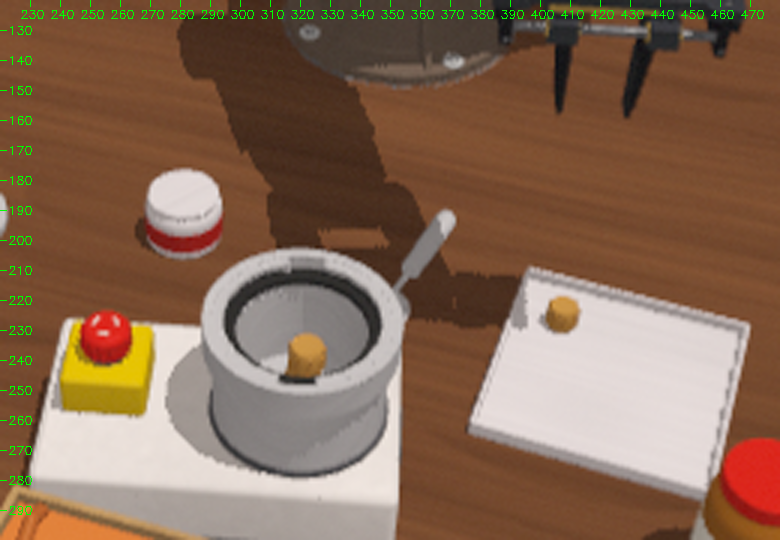

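Run:
```python
from h import *
s=lst('w18')
p=onplane('wrist',[(288.5,178)],27,s);print(p); go(p[0]*[1,1,0]+[0,0,67])
```

```text
[[411.48666181 257.67407131  27.        ]]
t 27.27 pos [422.5 247.5 228.8] yawY 103.3 tilt 0.0125 j6 -1.41 F [-0.2  0.6 -0.1] open 0.500
shift units tool xyz [ 3.235  0.249 -0.168] R [[0.0, -0.23, 0.973], [0.0, 0.973, 0.23], [-1.0, -0.0, 0.0]]
```

>>> step_arm --pt "0.4 0.12 -0.08 0" --pt "0.7 0.12 -0.08 0" --pt "0.8 0 0 0" --pt "0.8 0 0 0" --pt "0.4 0 0 0" --pt "0.15 0 0 0" --pt "0 0 0 0" --pt "0 0 0 0"

```text
t: 28.28
eef_pos: [411.5, 257.9, 67.1]
tcp_rot: [0.227, 1.569, 0.461]
ft_force: [0.5, 0.2, -0.2]
opening: 0.503
```

Run:
```python
from h import *
im=shot('wrist','w19');crop(im,180,120,380,290,4,'w19a',10)
go([411.6,257.5,-16])
```

```text
t 28.32 pos [411.5 258.   67.1] yawY 103.4 tilt 0.0908 j6 -1.38 F [0.1 0.3 0.6] open 0.500
shift units tool xyz [ 1.663 -0.01  -0.003] R [[0.001, -0.231, 0.973], [0.001, 0.973, 0.231], [-1.0, 0.0, 0.002]]
```

View pics/w19a.png

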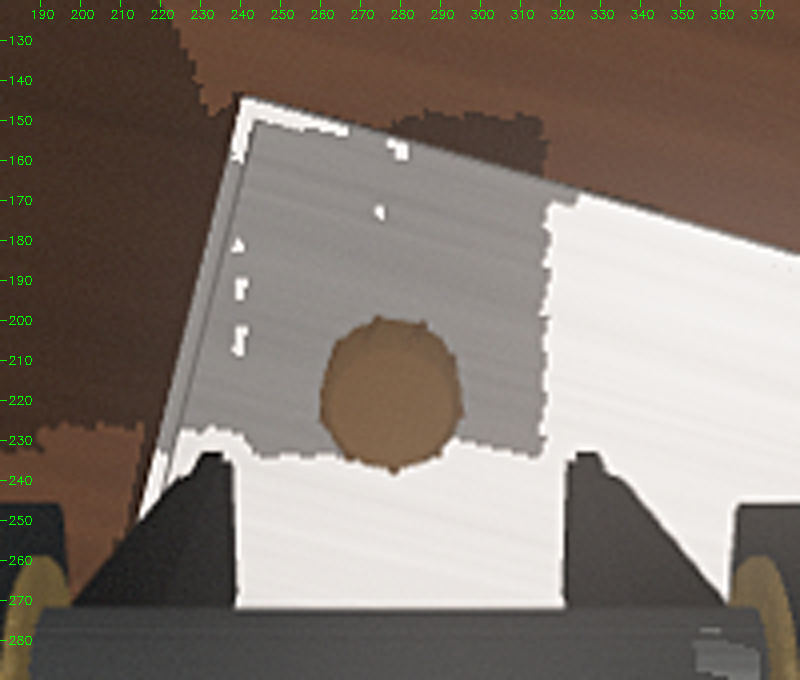

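>>> step_arm --pt "0.4 0.04 0 0" --pt "0.4 0 0 0" --pt "0.35 0 0 0" --pt "0.25 0 0 0" --pt "0.15 0 0 0" --pt "0.1 0 0 0" --pt "0 0 0 0"

```text
t: 29.2
eef_pos: [410.5, 259.8, -16.1]
tcp_rot: [1.013, 1.571, 1.246]
ft_force: [0.3, 0.5, 0.2]
opening: 0.499
```

>>> step_arm --pt "0 0 0 0" --pt "0 0 0 0" --pt "0 0 0 0" --pt "0 0 0 0" --pt "0 0 0 0" --jaw 1

```text
t: 29.82
eef_pos: [410.6, 259.8, -15.9]
tcp_rot: [0.318, 1.57, 0.551]
ft_force: [-1.2, -0.1, 5.2]
opening: 0.289
```

>>> step_arm --pt "-0.2 0 0 0" --pt "-0.5 0 0 0" --pt "-0.7 0 0 0" --pt "-0.8 0 0 0" --pt "-0.8 0 0 0" --pt "-0.8 0 0 0" --pt "-0.5 0 0 0" --pt "0 0 0 0"

```text
t: 30.82
eef_pos: [410.9, 260.0, 200.7]
tcp_rot: [0.212, 1.567, 0.446]
ft_force: [-0.2, -0.4, -0.7]
opening: 0.288
```

Run:
```python
from h import *
go([650,92,190])
im=shot('wrist','w20');crop(im,150,0,400,290,2,'w20a',10)
```

```text
t 30.82 pos [410.9 260.  200.7] yawY 103.4 tilt 0.2046 j6 -1.38 F [-0.2 -0.4 -0.7] open 0.288
shift units tool xyz [ 0.223 -4.376  3.873] R [[0.003, -0.232, 0.973], [0.002, 0.973, 0.232], [-1.0, 0.001, 0.003]]
```

View pics/w20a.png

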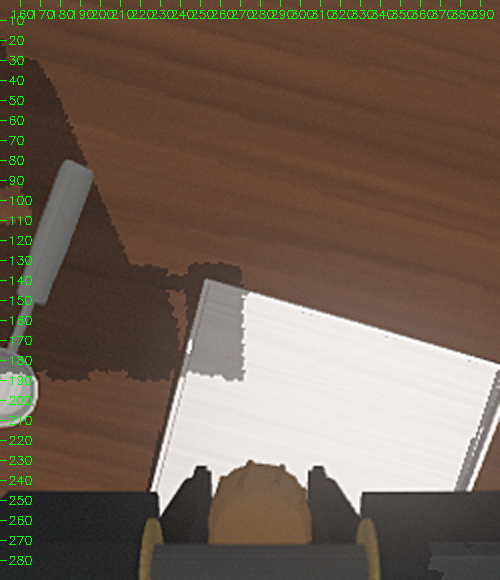

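>>> step_arm --pt "0 -0.4 0.4 0" --pt "0 -0.55 0.5 0" --pt "0 -0.55 0.5 0" --pt "0 -0.55 0.5 0" --pt "0 -0.55 0.5 0" --pt "0 -0.55 0.5 0" --pt "0 -0.55 0.5 0" --pt "0 -0.55 0.4 0" --pt "0.2 -0.15 0.1 0" --pt "0 0 0 0" --pt "0 0 0 0"

```text
t: 32.25
eef_pos: [650.3, 91.7, 188.5]
tcp_rot: [2.716, 1.57, 2.95]
ft_force: [-0.1, 0.6, -0.4]
opening: 0.29
```

Run:
```python
from h import *
go([650,92,145])
im=shot('wrist','w21')
im=shot('scene','s21');crop(im,220,120,400,270,4,'s21a',10)
```

```text
t 32.25 pos [650.3  91.7 188.5] yawY 103.4 tilt 0.0580 j6 -1.77 F [-0.1  0.6 -0.4] open 0.290
shift units tool xyz [ 0.87   0.007 -0.003] R [[-0.001, -0.232, 0.973], [0.0, 0.973, 0.232], [-1.0, 0.0, -0.001]]
```

View pics/w21.png

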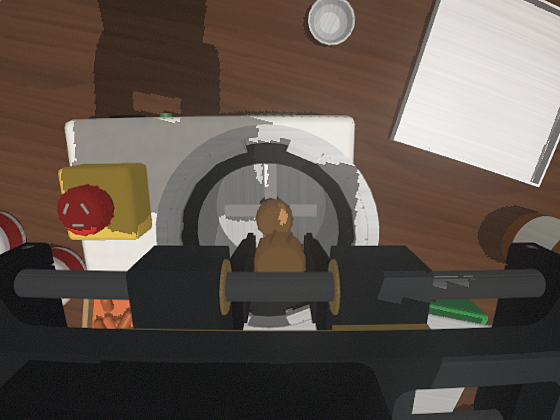

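View pics/s21a.png

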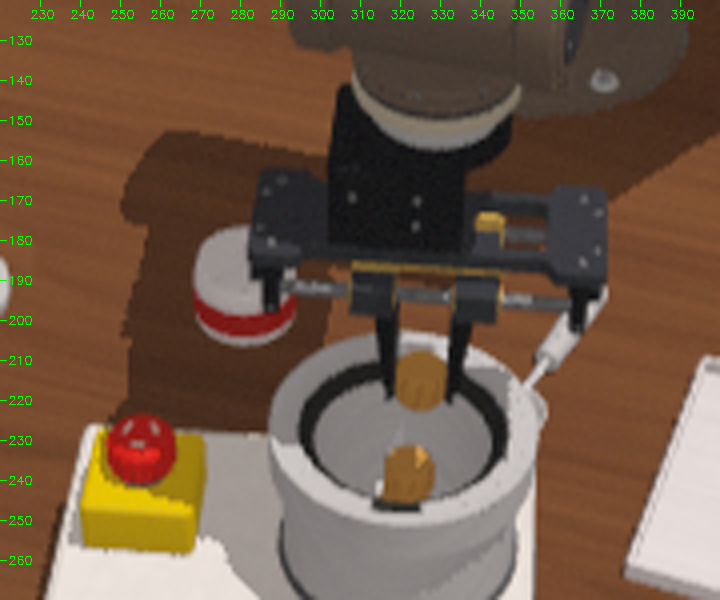

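Run:
```python
from h import *
for z in (110,130,150): print(onplane('scene',[(322,236)],z), onplane('wrist',[(274,215)],z,lst('w21')))
```

```text
[[613.37657003  78.37311314 110.        ]] [[657.80370915  89.09558604 110.        ]]
[[631.65278699  83.2277232  130.        ]] [[652.47215258  88.15491817 130.        ]]
[[649.92900396  88.08233325 150.        ]] [[647.14059602  87.2142503  150.        ]]
```

>>> step_arm --pt "0 -0.12 0.3 0" --pt "0 0 0.36 0" --pt "0.3 0 0 0" --pt "0.4 0 0 0" --pt "0.05 0 0 0" --pt "0 0 0 0" --pt "0 0 0 0"

```text
t: 33.22
eef_pos: [684.7, 92.7, 152.1]
tcp_rot: [-0.137, 1.57, 0.097]
ft_force: [-0.4, -0.2, -0.2]
opening: 0.288
```

Run:
```python
from h import *
go([684,92,145])
im=shot('wrist','w22')
im=shot('scene','s22');crop(im,220,120,400,270,4,'s22a',10)
```

```text
t 33.23 pos [684.7  92.7 152.1] yawY 103.4 tilt 0.0647 j6 -1.77 F [-0.4 -0.2 -0.2] open 0.288
shift units tool xyz [ 0.142 -0.011 -0.018] R [[0.001, -0.232, 0.973], [0.0, 0.973, 0.232], [-1.0, -0.0, 0.001]]
```

View pics/s22a.png

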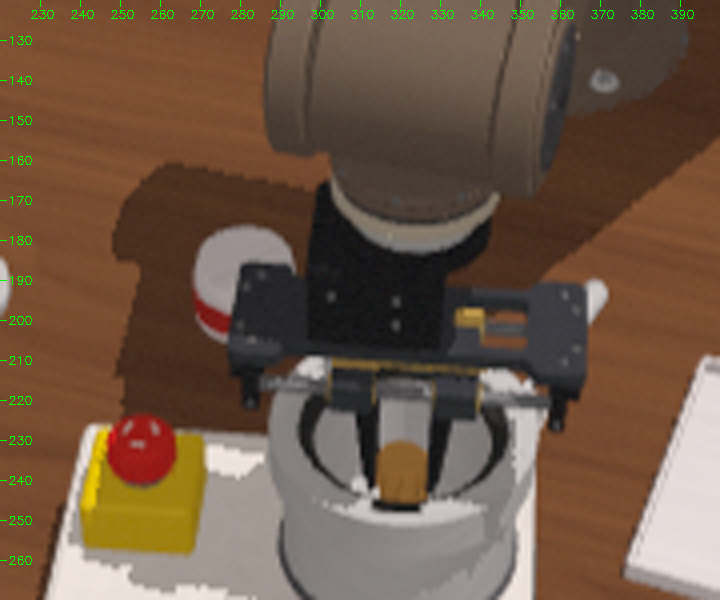

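View pics/w22.png

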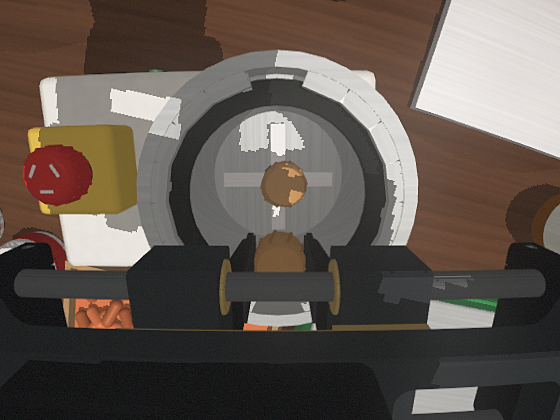

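>>> step_arm --pt "0 0 0 0" --pt "0 0 0 0" --pt "0 0 0 0" --jaw 0.62

```text
t: 33.7
eef_pos: [684.7, 92.7, 151.4]
tcp_rot: [0.389, 1.571, 0.622]
ft_force: [0.1, 0.4, 0.1]
opening: 0.378
```

>>> step_arm --pt "-0.5 0 0 0" --pt "-0.8 0 0 0" --pt "-0.8 0 0 0" --pt "-0.6 0 0 0" --pt "0 0 0 0" --pt "0 0 0 0" --jaw 0.4

```text
t: 34.45
eef_pos: [684.2, 92.7, 285.1]
tcp_rot: [2.887, 1.569, 3.121]
ft_force: [0.2, -0.7, -0.7]
opening: 0.599
```

Run:
```python
from h import *
go([467,-319,300],103.5)
im=shot('wrist','w23')
im=shot('scene','s23');crop(im,220,120,400,270,4,'s23a',10)
```

```text
t 34.45 pos [684.2  92.7 285.1] yawY 103.4 tilt 0.0873 j6 -1.77 F [ 0.2 -0.7 -0.7] open 0.599
shift units tool xyz [-0.291 -7.003 -6.133] R [[-0.002, -0.232, 0.973], [0.0, 0.973, 0.232], [-1.0, 0.0, -0.001]]
turn units (cw+) -0.014 or 22.486
shift after turn [-0.291 -6.991 -6.147]
```

View pics/s23a.png

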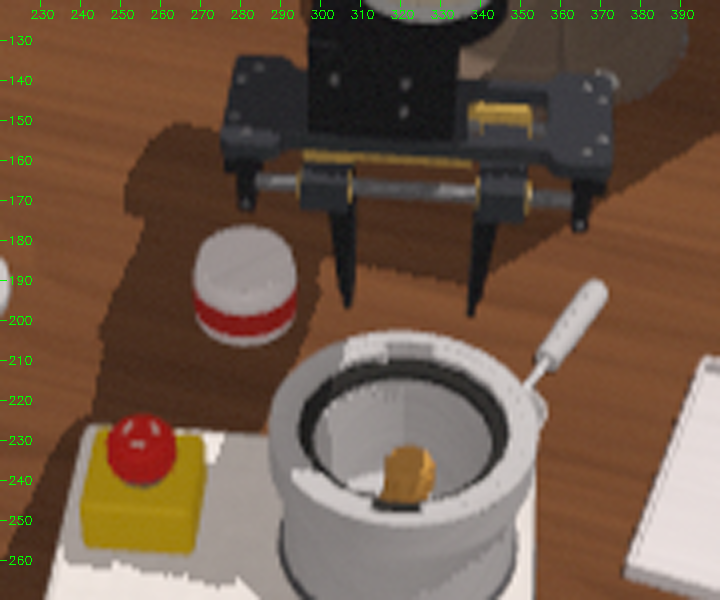

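View pics/w23.png

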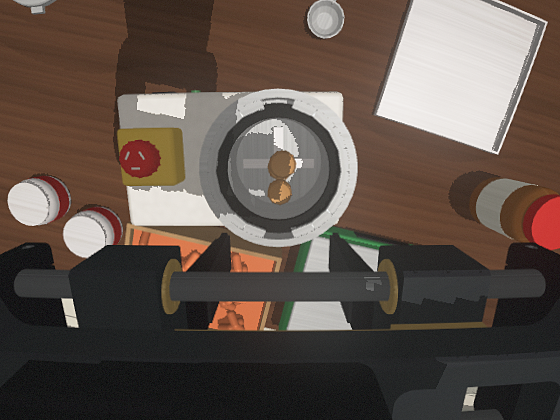

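Run:
```python
from h import *
crop(ld('w23'),195,85,365,250,4,'w23a',10)
```

```text
(no output)
```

View pics/w23a.png

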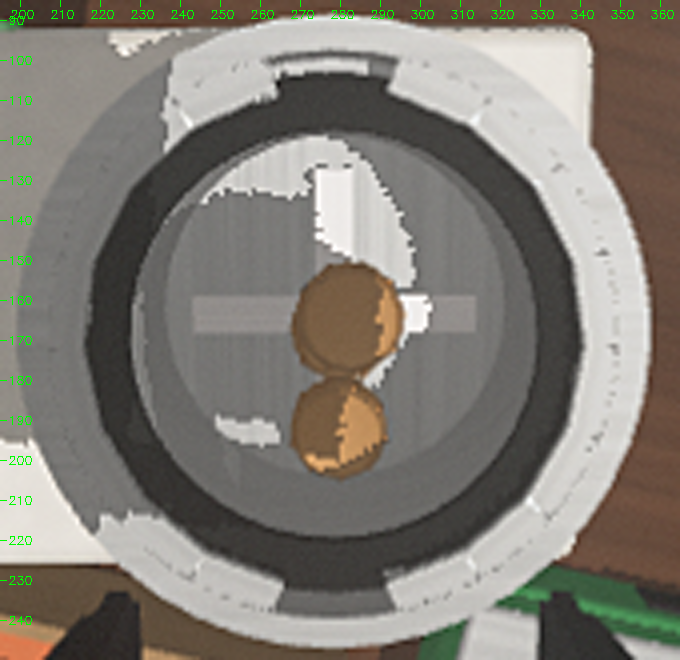

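Run:
```python
from h import *
from scipy.optimize import least_squares
s=lst('w23')
a=onplane('wrist',[(278,98),(279,238)],185,s);print(a,a.mean(0),np.linalg.norm(a[0]-a[1]),np.degrees(np.arctan2(*(a[1]-a[0])[[1,0]])))
b=onplane('wrist',[(357.5,168),(278.5,89),(278.5,246.5),(199.5,168)],185,s);print(b.round(1))
r=least_squares(lambda q:np.hypot(*(b[:,:2]-q[:2]).T)-q[2],[654,84,75]);print(r.x,r.fun)
a=onplane('wrist',[(262.5,98),(293,98),(264.5,238),(294.5,238)],185,s)
print(np.degrees(np.arctan2(*(a[1]-a[0])[[1,0]])),np.degrees(np.arctan2(*(a[3]-a[2])[[1,0]])),np.degrees(np.arctan2(*(a[2]-a[0])[[1,0]])),np.degrees(np.arctan2(*(a[3]-a[1])[[1,0]])))
print(proj('wrist',[655,85.3,185],s))
```

```text
[[590.77957236  69.75867491 185.        ]
 [719.34261547 101.2536816  185.        ]] [655.06109391  85.50617826 185.        ] 132.36461573819972 13.76506510070601
[[634.5 157.2 185. ]
 [583.1  68.4 185. ]
 [728.2 102.8 185. ]
 [669.   12.2 185. ]]
[655.65960181  85.64437969  74.59881993] [ 0.05573945 -0.05872478 -0.0527828   0.05576813]
103.38409312560206 103.36212947100162 13.557046898984161 14.59745142590749
[[278.32441747 171.27851767]]
```

>>> step_arm --pt "0 -0.6 -0.5 0" --pt "0 -0.7 -0.6 0" --pt "0 -0.7 -0.6 0" --pt "0 -0.7 -0.6 0" --pt "0 -0.7 -0.6 0" --pt "0 -0.7 -0.6 0" --pt "0 -0.7 -0.6 0" --pt "0.2 -0.7 -0.6 0" --pt "0.3 -0.7 -0.6 0" --pt "0.3 -0.7 -0.6 0" --pt "0.3 -0.1 0 0" --pt "0 0 0 0" --pt "0 0 0 0"

```text
t: 36.17
eef_pos: [479.2, -315.3, 231.5]
tcp_rot: [0.972, 1.571, 1.207]
ft_force: [0.2, -0.2, 0.2]
opening: 0.602
```

Run:
```python
from h import *
go([467,-319,300],103.5)
im=shot('wrist','w24');crop(im,180,60,380,250,4,'w24a',10)
im=shot('scene','s24')
```

```text
t 36.17 pos [ 479.2 -315.3  231.5] yawY 103.4 tilt 0.0156 j6 -2.50 F [ 0.2 -0.2  0.2] open 0.602
shift units tool xyz [-1.371 -0.015 -0.255] R [[0.0, -0.233, 0.973], [0.0, 0.973, 0.233], [-1.0, 0.0, 0.0]]
turn units (cw+) -0.006 or 22.494
shift after turn [-1.371 -0.015 -0.255]
```

View pics/w24a.png

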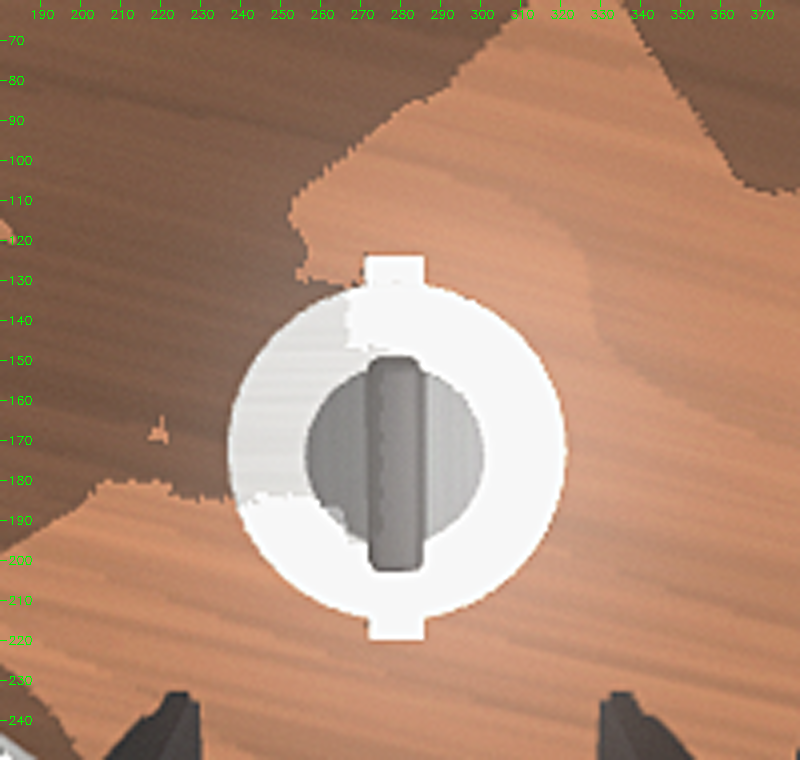

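View pics/w24.png

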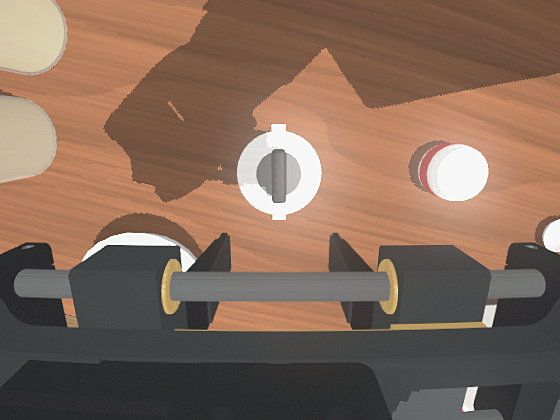

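Run:
```python
from h import *
s=lst('w24')
a=onplane('wrist',[(278.6,124),(278.9,219.7)],6,s);print(a,a.mean(0),np.linalg.norm(a[0]-a[1]),np.degrees(np.arctan2(*(a[1]-a[0])[[1,0]])))
a=onplane('wrist',[(237,172),(321.5,172),(279,130.2),(279,214.8)],12,s);print(a[:2].mean(0),a[2:].mean(0),np.linalg.norm(a[0]-a[1]),np.linalg.norm(a[2]-a[3]))
a=onplane('wrist',[(279,149.5),(279,202.5)],46,s);print(a.mean(0),np.linalg.norm(a[0]-a[1]),np.degrees(np.arctan2(*(a[1]-a[0])[[1,0]])))
go([466.5,-318.2,60],103.4)
```

```text
[[ 405.60859289 -333.13553245    6.        ]
 [ 531.20679358 -302.73318473    6.        ]] [ 468.40769324 -317.93435859    6.        ] 129.22542614415627 13.607302444658805
[ 465.51853224 -317.93724035   12.        ] [ 467.93786134 -317.70888652   12.        ] 111.96694345534901 112.64207842572057
[ 466.74188801 -318.00111143   46.        ] 65.01625732256254 13.438568767023023
t 36.27 pos [ 479.3 -315.3  231.9] yawY 103.5 tilt 0.0495 j6 -2.50 F [ 0.3 -0.2 -0.1] open 0.599
shift units tool xyz [ 3.437  0.006 -0.265] R [[0.001, -0.233, 0.973], [-0.0, 0.973, 0.233], [-1.0, -0.001, 0.001]]
turn units (cw+) 0.008 or -22.492
shift after turn [ 3.437  0.006 -0.265]
```

>>> step_arm --pt "0.2 0 -0.25 0" --pt "0.7 0 0 0" --pt "0.8 0 0 0" --pt "0.8 0 0 0" --pt "0.6 0 0 0" --pt "0.3 0 0 0" --pt "0 0 0 0" --pt "0 0 0 0"

```text
t: 37.28
eef_pos: [466.9, -319.4, 62.3]
tcp_rot: [-0.904, 1.569, -0.67]
ft_force: [-1.1, 0.5, -0.3]
opening: 0.599
```

Run:
```python
from h import *
go([467.3,-318,-9],103.5)
im=shot('wrist','w25');crop(im,180,60,380,250,4,'w25a',10)
```

```text
t 37.27 pos [ 466.9 -319.4   62.3] yawY 103.4 tilt 0.0906 j6 -2.52 F [-1.1  0.5 -0.3] open 0.599
shift units tool xyz [1.427 0.026 0.013] R [[0.001, -0.232, 0.973], [-0.001, 0.973, 0.232], [-1.0, -0.001, 0.001]]
turn units (cw+) -0.014 or 22.486
shift after turn [1.427 0.026 0.014]
```

View pics/w25a.png

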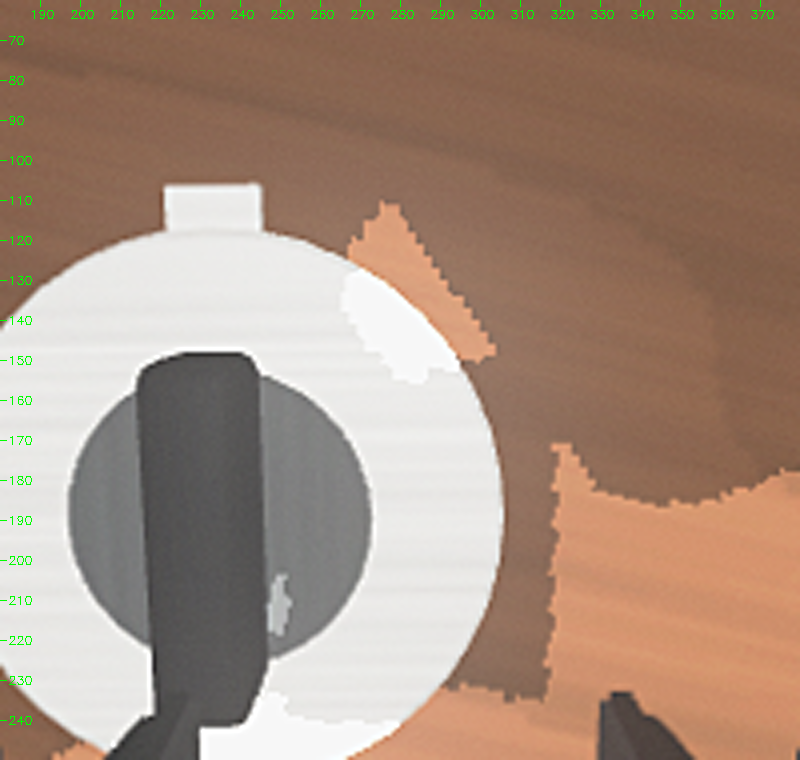

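Run:
```python
from h import *
s=lst('w25')
a=onplane('wrist',[(233,106)],6,s);print(a)
h=onplane('wrist',[(230,148.3),(232.8,241)],46,s);print(h,h.mean(0),np.linalg.norm(h[0]-h[1]),np.degrees(np.arctan2(*(h[1]-h[0])[[1,0]])))
print('lug-> handle',h.mean(0)-a, np.degrees(np.arctan2(*(h.mean(0)-a)[0][[1,0]])),np.linalg.norm((h.mean(0)-a)[0,:2]))
im=shot('top','t25');crop(im,320,200,460,300,5,'t25a',10)
```

```text
[[ 391.41109022 -373.5081026     6.        ]]
[[ 419.9194871  -363.79531327   46.        ]
 [ 483.40441152 -349.1389226    46.        ]] [ 451.66194931 -356.46711793   46.        ] 65.1547804550616 12.999778085601259
lug-> handle [[60.25085908 17.04098467 40.        ]] 15.792700837989262 62.614384756565634
```

>>> step_arm --pt "-0.5 -0.3 0 0" --pt "-0.8 -0.4 0.1 0" --pt "-0.8 0 0.1 0" --pt "-0.7 0 0 0" --pt "-0.5 0 0 0" --pt "0 0 0 0" --pt "0 0 0 0"

```text
t: 38.25
eef_pos: [484.0, -350.4, 225.7]
tcp_rot: [2.011, 1.57, 2.244]
ft_force: [-1.0, 0.5, -1.2]
opening: 0.6
```

Run:
```python
from h import *
go([467.3,-318,-9],103.5)
im=shot('wrist','w26');crop(im,180,60,380,250,4,'w26a',10)
```

```text
t 38.25 pos [ 484.  -350.4  225.7] yawY 103.4 tilt 0.0377 j6 -2.54 F [-1.   0.5 -1.2] open 0.600
shift units tool xyz [ 4.694  0.705 -0.174] R [[-0.0, -0.232, 0.973], [0.001, 0.973, 0.232], [-1.0, 0.001, -0.0]]
turn units (cw+) -0.014 or 22.486
shift after turn [ 4.694  0.706 -0.173]
```

View pics/w26a.png

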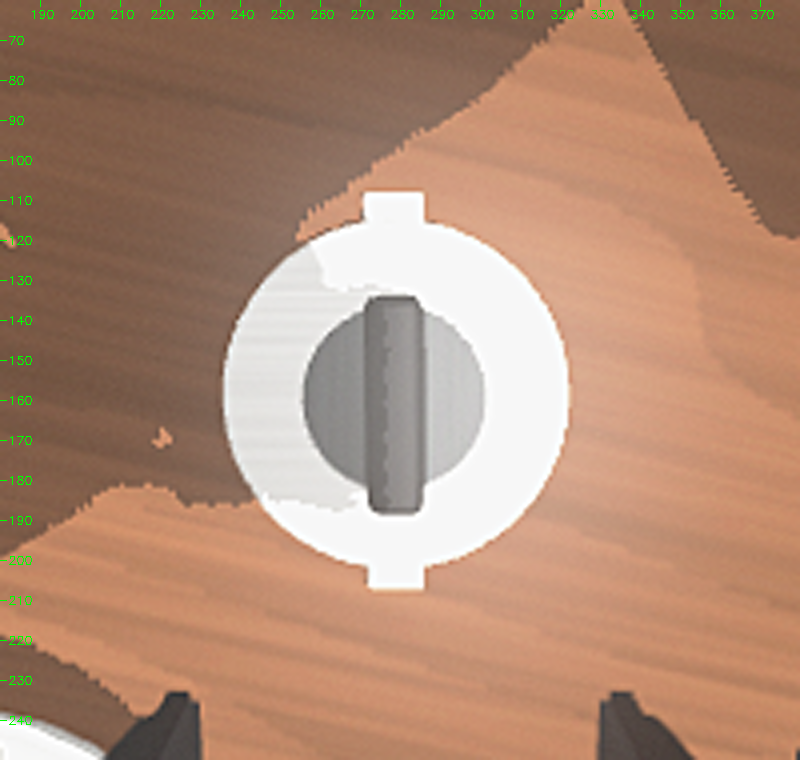

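Run:
```python
from h import *
s=lst('w26')
a=onplane('wrist',[(278.5,108),(279,207.3)],6,s);print(a.mean(0),np.linalg.norm(a[0]-a[1]),np.degrees(np.arctan2(*(a[1]-a[0])[[1,0]])))
a=onplane('wrist',[(236,158),(322.3,158),(279,115.3),(279,201.8)],12,s);print(a[:2].mean(0),a[2:].mean(0))
a=onplane('wrist',[(278.5,134.3),(279,188.5)],46,s);print(a.mean(0),np.linalg.norm(a[0]-a[1]))
t=[454,-357,60]
go(t,103.5)
```

```text
[ 454.18455293 -357.4949379     6.        ] 129.70916791765887 13.659332025605073
[ 451.84697462 -357.51695413   12.        ] [ 454.23070341 -357.1612489    12.        ]
[ 453.73629371 -357.59774734   46.        ] 64.16450911537181
t 38.30 pos [ 484.  -350.4  225.3] yawY 103.4 tilt 0.0834 j6 -2.54 F [-0.1  0.1 -0.6] open 0.601
shift units tool xyz [ 3.307  0.006 -0.611] R [[-0.001, -0.232, 0.973], [0.001, 0.973, 0.232], [-1.0, 0.001, -0.001]]
turn units (cw+) -0.014 or 22.486
shift after turn [ 3.307  0.007 -0.611]
```

>>> step_arm --pt "0.2 0 -0.3 0" --pt "0.6 0 -0.32 0" --pt "0.8 0 0 0" --pt "0.8 0 0 0" --pt "0.7 0 0 0" --pt "0.4 0 0 0" --pt "0.2 0 0 0" --pt "0 0 0 0" --pt "0 0 0 0"

```text
t: 39.42
eef_pos: [454.3, -358.2, 42.0]
tcp_rot: [-0.921, 1.57, -0.688]
ft_force: [-0.0, 0.3, 1.0]
opening: 0.599
```

Run:
```python
from h import *
go([453.8,-357.4,-9],103.5)
im=shot('wrist','w27');crop(im,180,60,380,280,3,'w27a',10)
```

```text
t 39.42 pos [ 454.3 -358.2   42. ] yawY 103.4 tilt 0.0566 j6 -2.59 F [-0.   0.3  1. ] open 0.599
shift units tool xyz [ 1.019  0.018 -0.006] R [[0.001, -0.231, 0.973], [-0.001, 0.973, 0.231], [-1.0, -0.001, 0.001]]
turn units (cw+) -0.015 or 22.485
shift after turn [ 1.019  0.018 -0.006]
```

View pics/w27a.png

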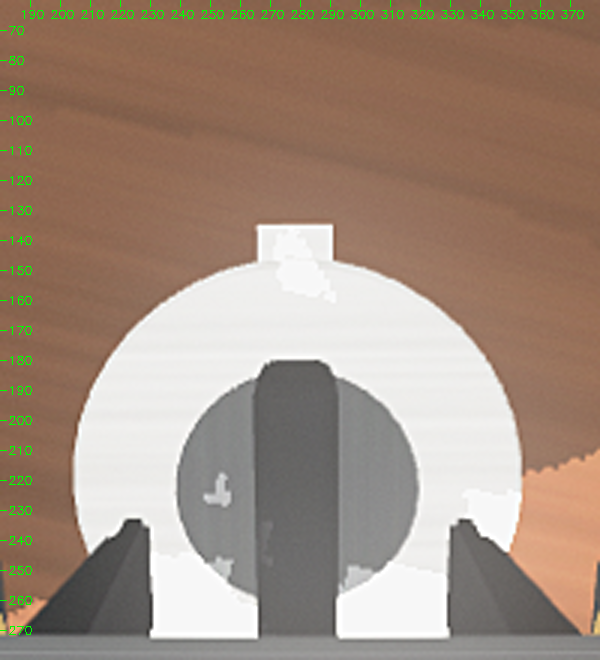

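>>> step_arm --pt "0.3 0 0 0" --pt "0.3 0 0 0" --pt "0.2 0 0 0" --pt "0.1 0 0 0" --pt "0 0 0 0"

```text
t: 40.1
eef_pos: [454.1, -357.8, -4.1]
tcp_rot: [2.029, 1.57, 2.262]
ft_force: [0.5, -0.3, -0.5]
opening: 0.601
```

>>> step_arm --pt "0.06 0 0 0" --pt "0.06 0 0 0" --pt "0 0 0 0"

```text
t: 40.48
eef_pos: [454.2, -357.9, -9.8]
tcp_rot: [1.492, 1.571, 1.726]
ft_force: [-0.7, -0.4, -0.1]
opening: 0.6
```

Run:
```python
from h import *
go([453.8,-357.4,-9],103.5)
im=shot('scene','s28');crop(im,160,120,290,230,5,'s28a',10)
```

```text
t 40.48 pos [ 454.2 -357.9   -9.8] yawY 103.4 tilt 0.0093 j6 -2.59 F [-0.7 -0.4 -0.1] open 0.600
shift units tool xyz [-0.016  0.011 -0.005] R [[-0.0, -0.231, 0.973], [0.0, 0.973, 0.231], [-1.0, 0.0, 0.0]]
turn units (cw+) -0.015 or 22.485
shift after turn [-0.016  0.011 -0.005]
```

View pics/s28a.png

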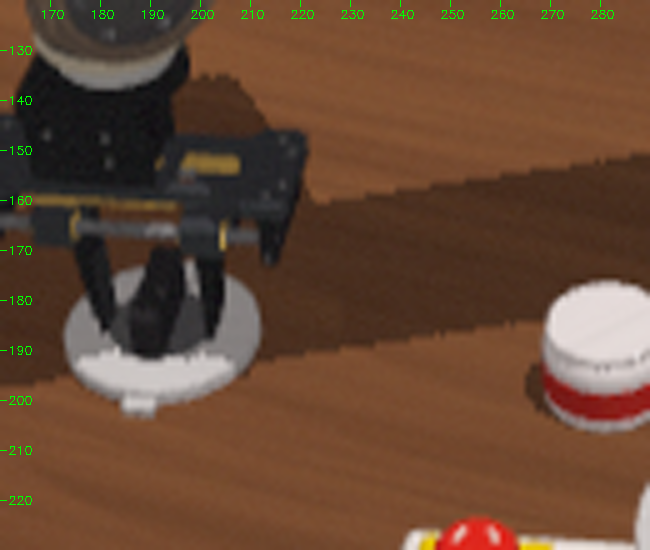

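>>> step_arm --pt "0 0 0 0" --pt "0 0 0 0" --pt "0 0 0 0" --pt "0 0 0 0" --pt "0 0 0 0" --pt "0 0 0 0" --pt "0 0 0 0" --jaw 1

```text
t: 41.4
eef_pos: [454.2, -358.0, -9.7]
tcp_rot: [-0.418, 1.571, -0.185]
ft_force: [-0.3, -0.5, -0.5]
opening: 0.188
```

>>> step_arm --pt "-0.2 0 0 0" --pt "-0.4 0 0 0" --pt "-0.4 0 0 0" --pt "0 0 0 0" --pt "0 0 0 0"

```text
t: 42.02
eef_pos: [453.9, -357.6, 39.9]
tcp_rot: [1.987, 1.57, 2.221]
ft_force: [-0.1, -0.8, -3.4]
opening: 0.186
```

Run:
```python
from h import *
go([453.8,-357.4,-9],103.5)
im=shot('scene','s29');crop(im,160,120,290,230,5,'s29a',10)
im=shot('wrist','w29');crop(im,180,60,380,280,3,'w29a',10)
```

```text
t 42.02 pos [ 453.9 -357.6   39.9] yawY 103.4 tilt 0.0436 j6 -2.59 F [-0.1 -0.8 -3.4] open 0.186
shift units tool xyz [ 0.977  0.004 -0.001] R [[-0.0, -0.232, 0.973], [0.001, 0.973, 0.232], [-1.0, 0.001, -0.0]]
turn units (cw+) -0.014 or 22.486
shift after turn [ 0.977  0.004 -0.001]
```

View pics/s29a.png

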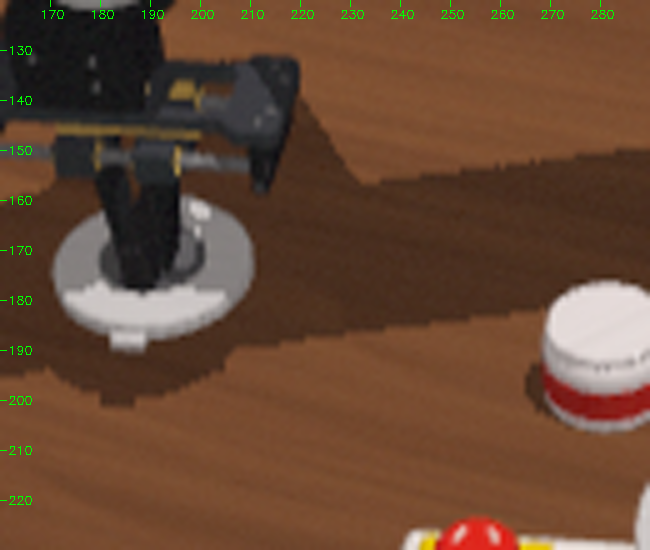

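View pics/w29a.png

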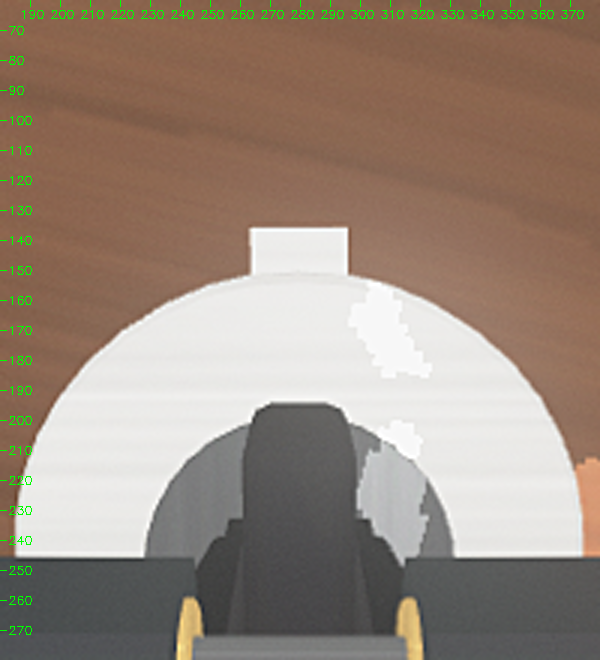

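Run:
```python
from h import *
s=lst('w29');R=rot(s['tcp_rot'])
for u in [(279.5,136),(263,136),(296,136)]:
    a=onplane('wrist',[u],55.6,s)[0]; print(R.T@(a-s['eef_pos']))
# disc edges at top z=61.6, at v=245 u=184.7, 374
a=onplane('wrist',[(184.7,244),(374.2,244)],61.6,s); print((R.T@(a-s['eef_pos']).T).T)
go([655.3,85.5,205],103.5)
```

```text
[-15.95716412   0.49849919 -64.43477673]
[-15.96750096  -8.70014834 -64.4418406 ]
[-15.94681577   9.69924368 -64.44279926]
[[-22.05726747 -55.28049315  -2.7878473 ]
 [-21.93187324  56.3039188   -2.70697289]]
t 42.12 pos [ 453.8 -357.5   39.5] yawY 103.4 tilt 0.0836 j6 -2.59 F [ 0.5 -0.8 -3. ] open 0.184
shift units tool xyz [-3.304  7.691  5.969] R [[-0.001, -0.231, 0.973], [0.001, 0.973, 0.231], [-1.0, 0.001, -0.001]]
turn units (cw+) -0.014 or 22.486
shift after turn [-3.304  7.679  5.984]
```

>>> step_arm --pt "-0.4 0 0 0" --pt "-0.7 0 0 0" --pt "-0.8 0 0 0" --pt "-0.8 0 0 0" --pt "-0.6 0.2 0.1 0" --pt "-0.3 0.4 0.3 0" --pt "0 0.6 0.45 0" --pt "0 0.7 0.55 0" --pt "0 0.7 0.55 0" --pt "0 0.7 0.55 0" --pt "0 0.7 0.55 0" --pt "0 0.7 0.55 0" --pt "0 0.7 0.55 0" --pt "0 0.7 0.55 0" --pt "0 0.6 0.5 0" --pt "0 0.5 0.4 0" --pt "0 0.3 0.2 0" --pt "0 0 0 0" --pt "0 0 0 0"

```text
t: 44.5
eef_pos: [649.1, 73.2, 220.1]
tcp_rot: [-3.081, 1.57, -2.848]
ft_force: [-0.3, -0.7, -3.3]
opening: 0.19
```

Run:
```python
from h import *
go([655.8,85.1,200],103.5)
im=shot('wrist','w30');crop(im,150,40,410,280,3,'w30a',10)
im=shot('scene','s30');crop(im,220,120,400,270,4,'s30a',10)
```

```text
t 44.50 pos [649.1  73.2 220.1] yawY 103.4 tilt 0.0357 j6 -1.79 F [-0.3 -0.7 -3.3] open 0.190
shift units tool xyz [0.402 0.2   0.185] R [[-0.001, -0.231, 0.973], [-0.0, 0.973, 0.231], [-1.0, -0.0, -0.001]]
turn units (cw+) -0.018 or 22.482
shift after turn [0.402 0.2   0.185]
```

View pics/w30a.png

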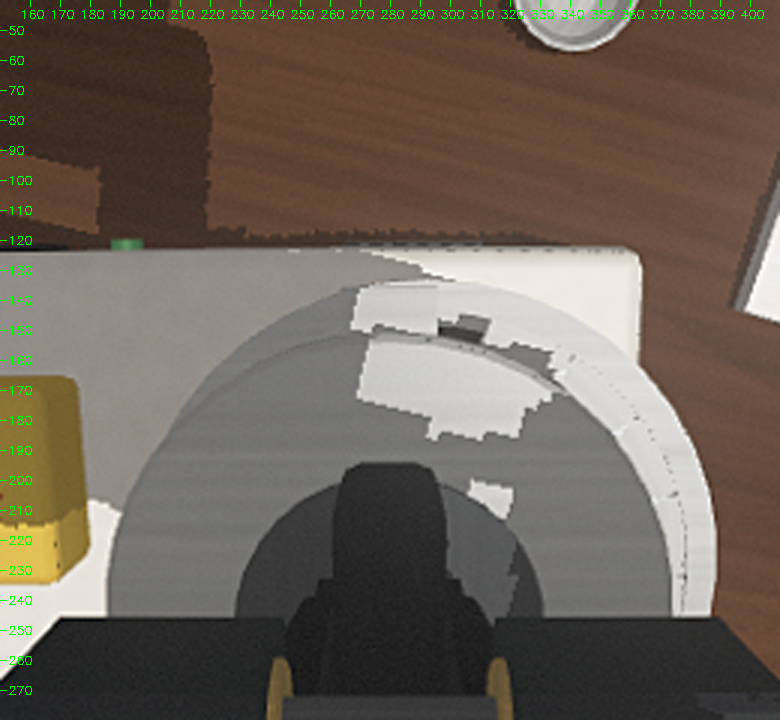

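View pics/s30a.png

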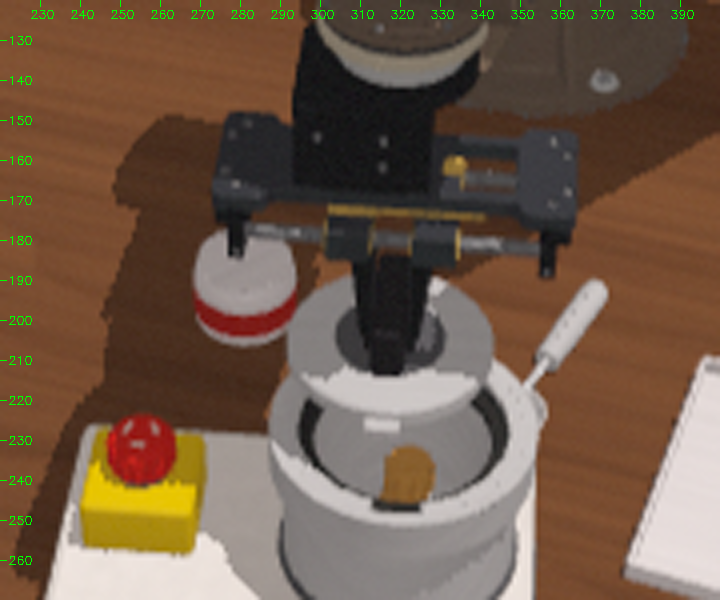

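>>> step_arm --pt "0 0.1 0.1 0" --pt "0.1 0.1 0.08 0" --pt "0.3 0 0 0" --pt "0.25 0 0 0" --pt "0.05 0 0 0" --pt "0 0 0 0" --pt "0 0 0 0"

```text
t: 45.48
eef_pos: [656.1, 85.8, 185.8]
tcp_rot: [-0.113, 1.57, 0.121]
ft_force: [0.0, -0.2, -2.8]
opening: 0.191
```

Run:
```python
from h import *
go([655.8,85.1,180],103.5)
im=shot('wrist','w31');crop(im,150,80,410,280,3,'w31a',10)
im=shot('scene','s31');crop(im,260,150,380,270,6,'s31a',10)
```

```text
t 45.48 pos [656.1  85.8 185.8] yawY 103.4 tilt 0.0456 j6 -1.77 F [ 0.  -0.2 -2.8] open 0.191
shift units tool xyz [ 0.115 -0.012 -0.01 ] R [[0.001, -0.231, 0.973], [0.0, 0.973, 0.231], [-1.0, -0.0, 0.001]]
turn units (cw+) -0.015 or 22.485
shift after turn [ 0.115 -0.012 -0.01 ]
```

View pics/w31a.png

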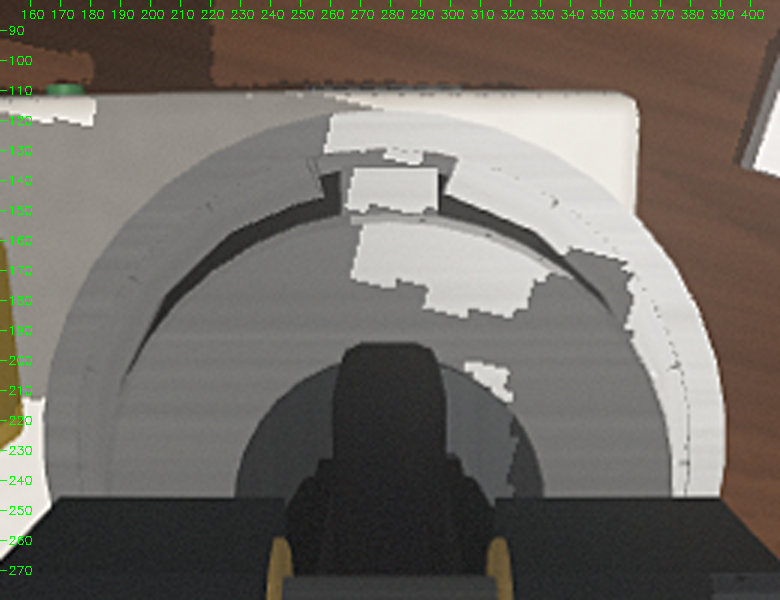

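View pics/s31a.png

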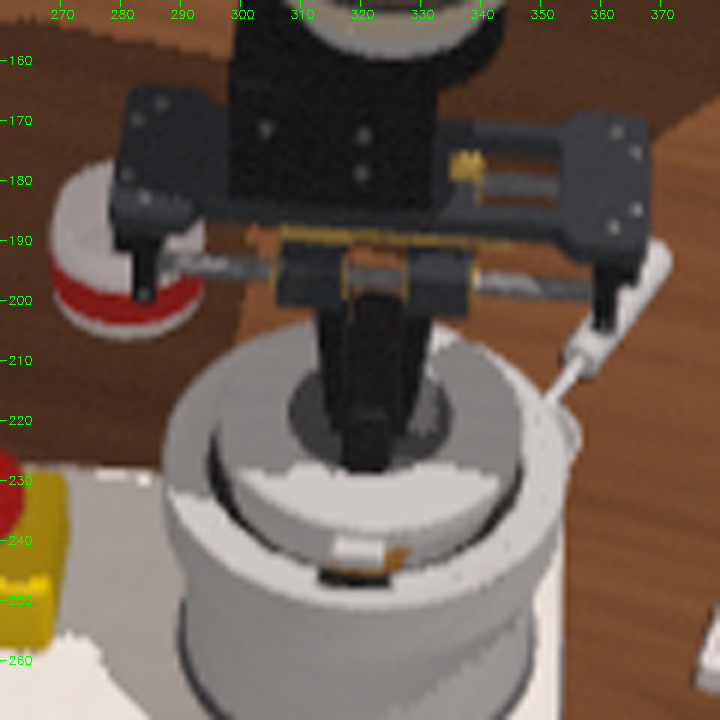

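>>> step_arm --pt "0.08 -0.01 0 0" --pt "0.08 0 0 0" --pt "0 0 0 0"

```text
t: 45.95
eef_pos: [655.9, 85.3, 176.8]
tcp_rot: [2.844, 1.57, 3.078]
ft_force: [-0.5, 0.9, -2.8]
opening: 0.19
```

>>> step_arm --pt "0.06 0 0 0" --pt "0 0 0 0"

```text
t: 46.2
eef_pos: [656.0, 85.4, 174.1]
tcp_rot: [2.731, 1.57, 2.965]
ft_force: [0.1, 0.9, -3.7]
opening: 0.186
```

>>> step_arm --pt "0.06 0 0 0" --pt "0 0 0 0"

```text
t: 46.45
eef_pos: [655.9, 85.4, 171.1]
tcp_rot: [2.676, 1.57, 2.91]
ft_force: [-0.6, 0.4, -2.9]
opening: 0.188
```

>>> step_arm --pt "0.05 0 0 0" --pt "0 0 0 0"

```text
t: 46.7
eef_pos: [655.9, 85.4, 168.6]
tcp_rot: [2.667, 1.57, 2.901]
ft_force: [-0.9, -0.2, -3.0]
opening: 0.189
```

>>> step_arm --pt "0.04 0 0 0" --pt "0 0 0 0"

```text
t: 46.95
eef_pos: [656.2, 85.4, 167.3]
tcp_rot: [-0.077, 1.57, 0.156]
ft_force: [-2.0, -0.4, 2.4]
opening: 0.188
```

>>> step_arm --pt "0.04 0 0 0" --pt "0 0 0 0"

```text
t: 47.2
eef_pos: [656.2, 85.4, 165.2]
tcp_rot: [-0.086, 1.57, 0.148]
ft_force: [-1.0, -0.4, 4.5]
opening: 0.186
```

>>> step_arm --pt "0.03 0 0 0" --pt "0 0 0 0" --pt "0 0 0 0"

```text
t: 47.58
eef_pos: [656.2, 85.4, 163.8]
tcp_rot: [-0.1, 1.57, 0.134]
ft_force: [-1.7, 0.7, 6.3]
opening: 0.189
```

>>> step_arm --pt "0.016 0 0 0" --pt "0 0 0 0" --pt "0 0 0 0"

```text
t: 47.95
eef_pos: [656.2, 85.4, 163.1]
tcp_rot: [-0.08, 1.57, 0.154]
ft_force: [-2.7, -0.3, 6.1]
opening: 0.191
```

>>> step_arm --pt "0 0 0 0.4" --pt "0 0 0 0.4" --pt "0 0 0 0.4" --pt "0 0 0 0"

```text
t: 48.45
eef_pos: [656.6, 85.4, 163.2]
tcp_rot: [-0.032, 1.569, 0.033]
ft_force: [1.1, 0.4, 6.3]
opening: 0.185
```

Run:
```python
from h import *
go([655.8,85.1,163],103.5)
print(state()['moment'])
im=shot('wrist','w32');crop(im,150,80,410,280,3,'w32a',10)
```

```text
t 48.45 pos [656.6  85.4 163.2] yawY 93.8 tilt 0.1003 j6 -1.61 F [1.1 0.4 6.3] open 0.185
shift units tool xyz [ 0.004 -0.004 -0.017] R [[0.002, -0.065, 0.998], [0.0, 0.998, 0.065], [-1.0, -0.0, 0.002]]
turn units (cw+) -1.218 or 21.282
shift after turn [ 0.004 -0.001 -0.017]
[ 0.00699554  0.19705712 -0.00171081]
```

View pics/w32a.png

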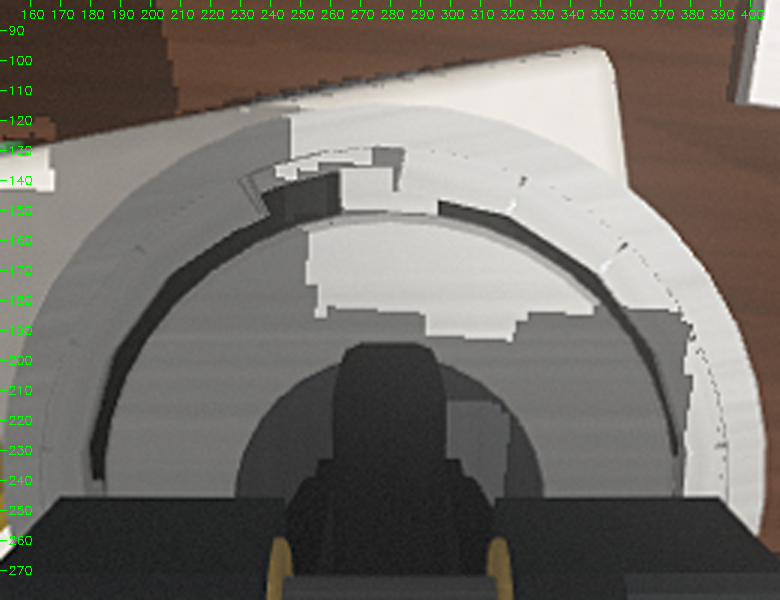

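>>> step_arm --pt "0 0 0 0.5" --pt "0 0 0 0.5" --pt "0 0 0 0.5" --pt "0 0 0 0.5" --pt "0 0 0 0.5" --pt "0 0 0 0.5" --pt "0 0 0 0.5" --pt "0 0 0 0.5" --pt "0 0 0 0.5" --pt "0 0 0 0.5" --pt "0 0 0 0.5" --pt "0 0 0 0.5" --pt "0 0 0 0.5" --pt "0 0 0 0.5" --pt "0 0 0 0.5" --pt "0 0 0 0.5" --pt "0 0 0 0.5" --pt "0 0 0 0"

```text
t: 50.75
eef_pos: [656.2, 85.2, 163.1]
tcp_rot: [0.689, 1.57, -0.432]
ft_force: [-1.8, -1.7, 6.9]
opening: 0.193
```

Run:
```python
from h import *
go([655.8,85.1,163],103.5)
print(state()['moment'])
im=shot('wrist','w33');crop(im,150,80,410,280,3,'w33a',10)
im=shot('scene','s33');crop(im,260,150,380,270,6,'s33a',10)
```

```text
t 50.75 pos [656.2  85.2 163.1] yawY 25.8 tilt 0.0448 j6 -0.42 F [-1.8 -1.7  6.9] open 0.193
shift units tool xyz [ 0.001 -0.007 -0.002] R [[0.001, 0.901, 0.434], [-0.0, 0.434, -0.901], [-1.0, 0.0, 0.001]]
turn units (cw+) -9.718 or 12.782
shift after turn [ 0.001  0.001 -0.008]
[-0.28022509  0.49162033  0.10996247]
```

View pics/w33a.png

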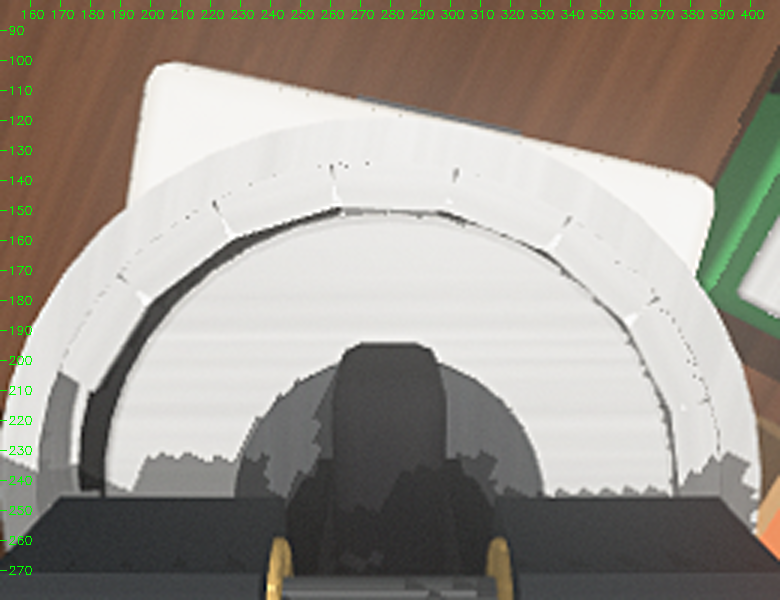

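View pics/s33a.png

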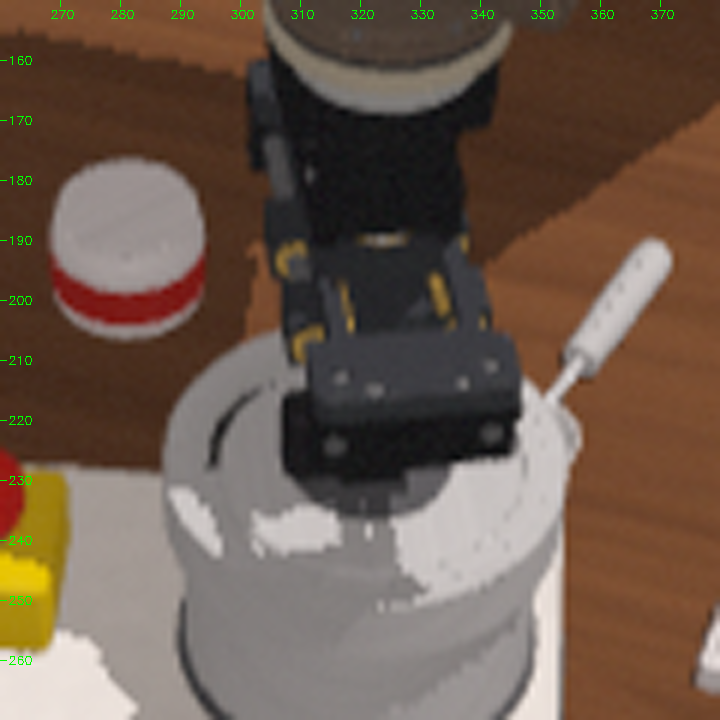

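>>> step_arm --pt "0 0 0 0.3" --pt "0 0 0 0.3" --pt "0 0 0 0.3" --pt "0 0 0 0"

```text
t: 51.35
eef_pos: [656.0, 85.1, 163.0]
tcp_rot: [0.232, 1.57, -1.015]
ft_force: [-3.6, -2.2, 6.2]
opening: 0.186
```

Run:
```python
from h import *
go([655.8,85.1,163]); print(state()['moment'])
```

```text
t 51.35 pos [656.   85.1 163. ] yawY 18.6 tilt 0.0394 j6 -0.29 F [-3.6 -2.2  6.2] open 0.186
shift units tool xyz [ 0.    -0.005 -0.002] R [[0.0, 0.948, 0.319], [-0.001, 0.319, -0.948], [-1.0, 0.0, 0.001]]
[-0.36082425  0.60981194  0.47160137]
```

>>> step_arm --pt "0 0 0 0.2" --pt "0 0 0 0"

```text
t: 51.6
eef_pos: [655.6, 85.1, 163.0]
tcp_rot: [-0.967, 1.57, -2.24]
ft_force: [-5.0, -2.3, 7.1]
opening: 0.192
```

Run:
```python
from h import *
go([655.8,85.1,163]); print(state()['moment'])
```

```text
t 51.60 pos [655.6  85.1 163. ] yawY 17.0 tilt 0.0581 j6 -0.27 F [-5.  -2.3  7.1] open 0.192
shift units tool xyz [-0.001  0.004  0.001] R [[-0.001, 0.956, 0.293], [-0.001, 0.293, -0.956], [-1.0, -0.001, 0.001]]
[-0.36528096  0.95416707  0.7609448 ]
```

>>> step_arm --pt "0 0 0 0.2" --pt "0 0 0 0"

```text
t: 51.85
eef_pos: [655.4, 84.9, 162.9]
tcp_rot: [-1.023, 1.569, -2.324]
ft_force: [-7.0, -2.6, 7.7]
opening: 0.19
```

Run:
```python
from h import *
go([655.8,85.1,163]); print(state()['moment'])
```

```text
t 51.85 pos [655.4  84.9 162.9] yawY 15.5 tilt 0.0908 j6 -0.24 F [-7.  -2.6  7.7] open 0.190
shift units tool xyz [-0.001  0.009 -0.001] R [[-0.001, 0.964, 0.267], [-0.001, 0.267, -0.964], [-1.0, -0.001, 0.001]]
[-0.54603755  1.10331226  0.86117156]
```

>>> step_arm --pt "0 0 0 0" --pt "0 0 0 0" --pt "0 0 0 0" --pt "0 0 0 0" --jaw 0.6

```text
t: 52.35
eef_pos: [656.2, 85.4, 162.6]
tcp_rot: [1.504, 1.57, 0.201]
ft_force: [1.5, 0.9, 2.0]
opening: 0.397
```

>>> step_arm --pt "-0.3 0 0 0" --pt "-0.6 0 0 0" --pt "-0.8 0 0 0" --pt "-0.6 0 0 0" --pt "0 0 0 0" --pt "0 0 0 0"

```text
t: 53.1
eef_pos: [655.6, 85.4, 277.0]
tcp_rot: [-1.86, 1.57, 3.121]
ft_force: [-0.6, -0.0, -0.0]
opening: 0.403
```

Run:
```python
from h import *
go([655.8,85.1,163])
im=shot('wrist','w34');crop(im,150,80,410,280,3,'w34a',10)
im=shot('scene','s34');crop(im,230,150,380,270,5,'s34a',10)
```

```text
t 53.10 pos [655.6  85.4 277. ] yawY 15.4 tilt 0.0675 j6 -0.24 F [-0.6 -0.  -0. ] open 0.403
shift units tool xyz [2.279 0.006 0.007] R [[-0.001, 0.964, 0.265], [0.0, 0.265, -0.964], [-1.0, -0.001, -0.0]]
```

View pics/w34a.png

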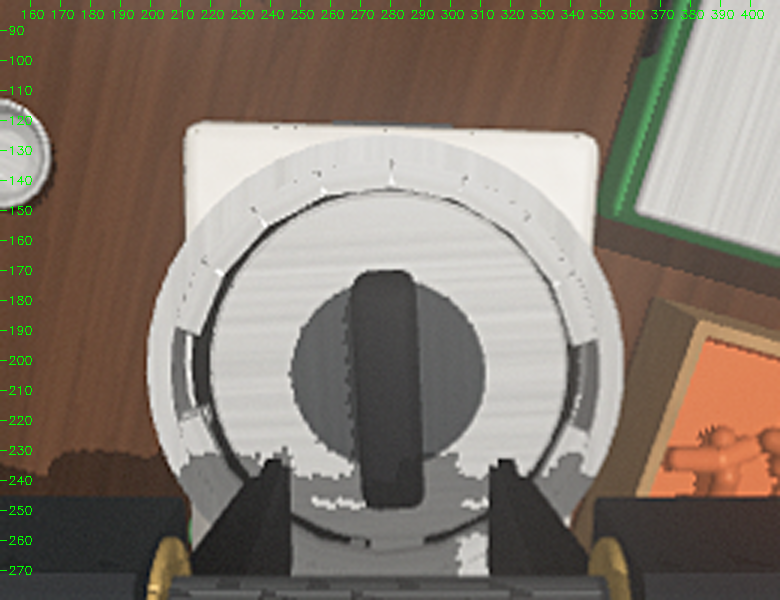

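View pics/s34a.png

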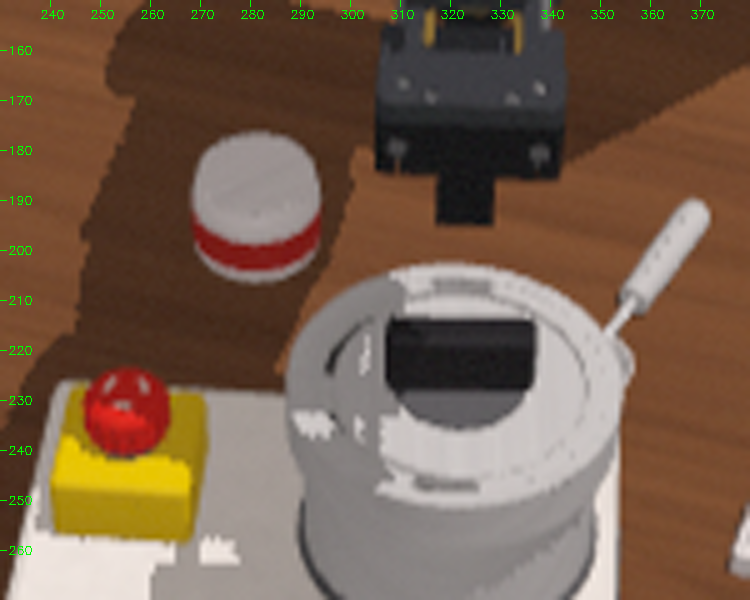

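Run:
```python
from h import *
s=lst('w34')
a=onplane('wrist',[(277.7,170.5),(280.5,248.8)],220,s);print(a,a.mean(0),np.linalg.norm(a[0]-a[1]),np.degrees(np.arctan2(*(a[1]-a[0])[[1,0]])))
# slots
b=onplane('wrist',[(208.5,203.5),(348,208)],185,s);print(b,b.mean(0),np.degrees(np.arctan2(*(b[1]-b[0])[[1,0]])))
go([679.5,-63.5,220],103.5)
```

```text
[[645.09787641 121.21011928 220.        ]
 [665.0852492   57.29270531 220.        ]] [655.09156281  89.25141229 220.        ] 66.96962654610249 -72.63521177086035
[[591.44085221  69.92087345 185.        ]
 [719.39932747 100.607111   185.        ]] [655.42008984  85.26399222 185.        ] 13.485657846809685
t 53.20 pos [655.6  85.3 276.4] yawY 15.4 tilt 0.1159 j6 -0.24 F [ 0.4 -0.4 -0.3] open 0.407
shift units tool xyz [ 1.127 -0.326  2.997] R [[-0.002, 0.964, 0.265], [-0.0, 0.265, -0.964], [-1.0, -0.002, -0.001]]
turn units (cw+) -11.015 or 11.485
shift after turn [ 1.127 -3.006 -0.227]
```

>>> step_arm --pt "0 0 0 -0.8" --pt "0 0 0 -0.8" --pt "0 0 0 -0.8" --pt "0 0 0 -0.8" --pt "0 0 0 -0.7" --pt "0 -0.4 0.5 0" --pt "0 -0.5 0.7 0" --pt "0 -0.5 0.7 0" --pt "0.3 -0.43 0.5 0" --pt "0.5 0 0 0" --pt "0.5 0 0 0" --pt "0 0 0 0" --pt "0 0 0 0" --jaw 0.35

```text
t: 54.82
eef_pos: [680.6, -63.5, 213.1]
tcp_rot: [0.811, 1.57, 0.054]
ft_force: [0.1, 0.2, 0.4]
opening: 0.652
```

Run:
```python
from h import *
go([679.5,-63.5,112],46.5)
im=shot('wrist','w35');crop(im,150,80,410,280,3,'w35a',10)
```

```text
t 54.83 pos [680.6 -63.5 213.1] yawY 46.6 tilt 0.0264 j6 -1.00 F [0.1 0.2 0.4] open 0.652
shift units tool xyz [ 2.022 -0.016 -0.017] R [[0.0, 0.687, 0.726], [0.0, 0.726, -0.687], [-1.0, 0.0, 0.0]]
turn units (cw+) 0.012 or -22.488
shift after turn [ 2.022 -0.016 -0.017]
```

View pics/w35a.png

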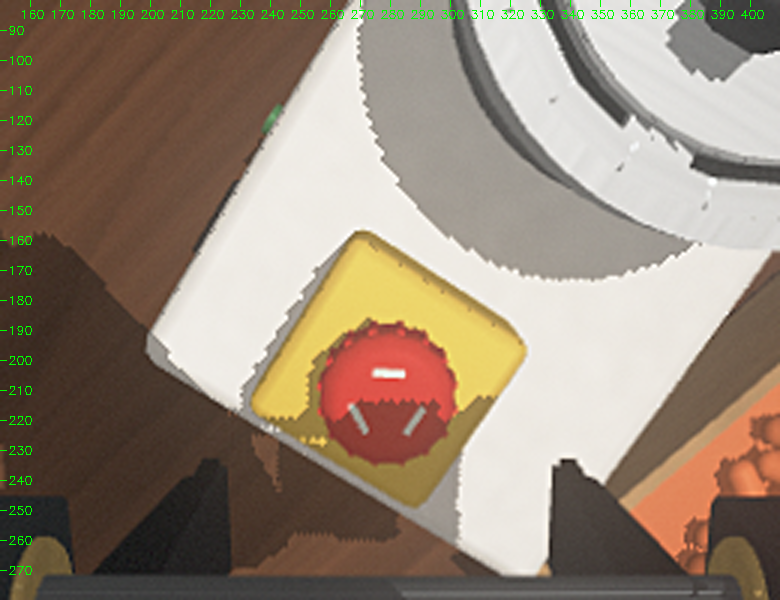

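Run:
```python
from h import *
s=lst('w35')
p=onplane('wrist',[(279.3,211.5)],150,s)[0];print(p)
for q in [(680,-64,149.5),(680,-64,128)]:
    c=np.array(q);t=np.linspace(0,2*np.pi,60);P=c+20*np.c_[np.cos(t),np.sin(t),0*t]
    uv=proj('wrist',P,s);print(q,uv.min(0),uv.max(0))
```

```text
[680.36679411 -62.00315598 150.        ]
(680, -64, 149.5) [253.81615457 189.49389478] [300.77345526 234.91447415]
(680, -64, 128) [255.61567887 185.16604601] [299.17410524 227.49824985]
```

>>> step_arm --pt "0.4 0.01 0 0" --pt "0.5 0 0 0" --pt "0.4 0 0 0" --pt "0.3 0 0 0" --pt "0.1 0 0 0" --pt "0 0 0 0"

```text
t: 55.62
eef_pos: [680.9, -63.2, 127.9]
tcp_rot: [0.756, 1.57, -0.002]
ft_force: [0.4, 0.2, -0.1]
opening: 0.65
```

Run:
```python
from h import *
go([679.5,-63.5,112],46.5)
im=shot('wrist','w36');crop(im,150,80,410,280,3,'w36a',10)
im=shot('scene','s36');crop(im,200,130,360,270,5,'s36a',10)
```

```text
t 55.62 pos [680.9 -63.2 127.9] yawY 46.6 tilt 0.0315 j6 -1.00 F [ 0.4  0.2 -0.1] open 0.650
shift units tool xyz [ 0.319 -0.023 -0.017] R [[0.001, 0.687, 0.726], [-0.0, 0.726, -0.687], [-1.0, 0.0, 0.0]]
turn units (cw+) 0.011 or -22.489
shift after turn [ 0.319 -0.023 -0.017]
```

View pics/w36a.png

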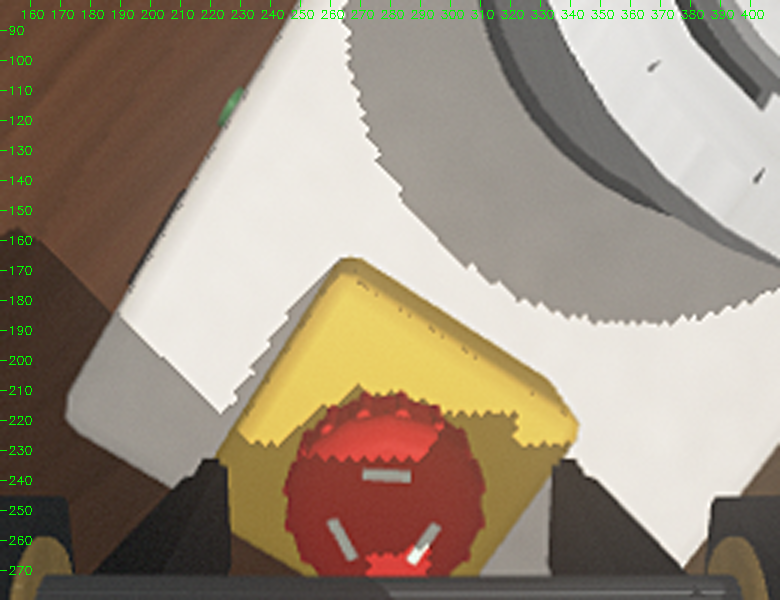

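View pics/s36a.png

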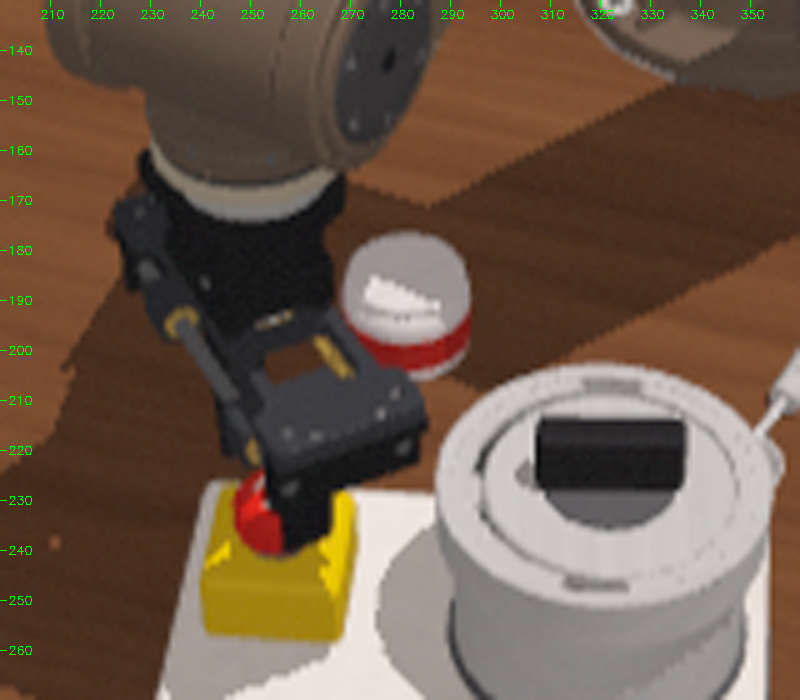

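>>> step_arm --pt "0.12 0 0 0" --pt "0.12 0 0 0" --pt "0.1 0 0 0" --pt "0 0 0 0" --pt "0 0 0 0"

```text
t: 56.35
eef_pos: [680.8, -63.2, 110.6]
tcp_rot: [1.116, 1.571, 0.358]
ft_force: [-0.2, 0.3, 0.7]
opening: 0.652
```

Run:
```python
from h import *
go([680.5,-63,110],46.5)
im=shot('scene','s37');crop(im,200,130,360,270,5,'s37a',10)
```

```text
t 56.35 pos [680.8 -63.2 110.6] yawY 46.6 tilt 0.0085 j6 -1.00 F [-0.2  0.3  0.7] open 0.652
shift units tool xyz [ 0.012 -0.    -0.007] R [[0.0, 0.687, 0.726], [0.0, 0.726, -0.687], [-1.0, 0.0, 0.0]]
turn units (cw+) 0.011 or -22.489
shift after turn [ 0.012 -0.    -0.007]
```

View pics/s37a.png

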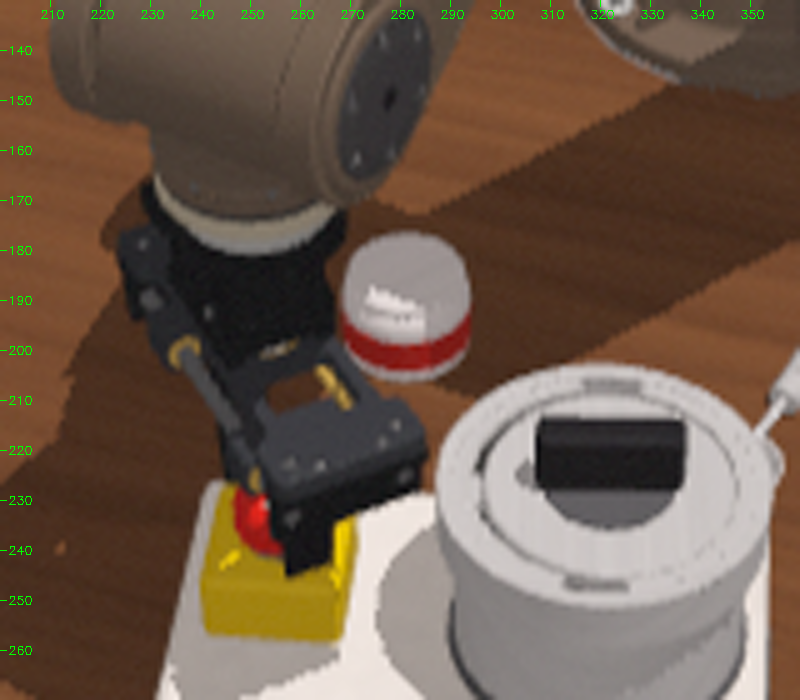

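Close on the head.

>>> step_arm --pt "0 0 0 0" --pt "0 0 0 0" --pt "0 0 0 0" --pt "0 0 0 0" --pt "0 0 0 0" --jaw 1

```text
t: 57.02
eef_pos: [680.3, -63.6, 110.6]
tcp_rot: [-1.93, 1.57, -2.687]
ft_force: [-3.9, -3.9, 1.8]
opening: 0.414
```

Run:
```python
from h import *
go([680.5,-63,110],46.5); print(state()['moment'])
im=shot('wrist','w38');crop(im,150,80,410,280,3,'w38a',10)
```

```text
t 57.02 pos [680.3 -63.6 110.6] yawY 46.6 tilt 0.0481 j6 -1.00 F [-3.9 -3.9  1.8] open 0.414
shift units tool xyz [ 0.012  0.012 -0.006] R [[-0.001, 0.687, 0.726], [-0.0, 0.726, -0.687], [-1.0, -0.001, -0.0]]
turn units (cw+) 0.01 or -22.49
shift after turn [ 0.012  0.012 -0.006]
[-0.6656353   0.68720155 -0.01564677]
```

View pics/w38a.png

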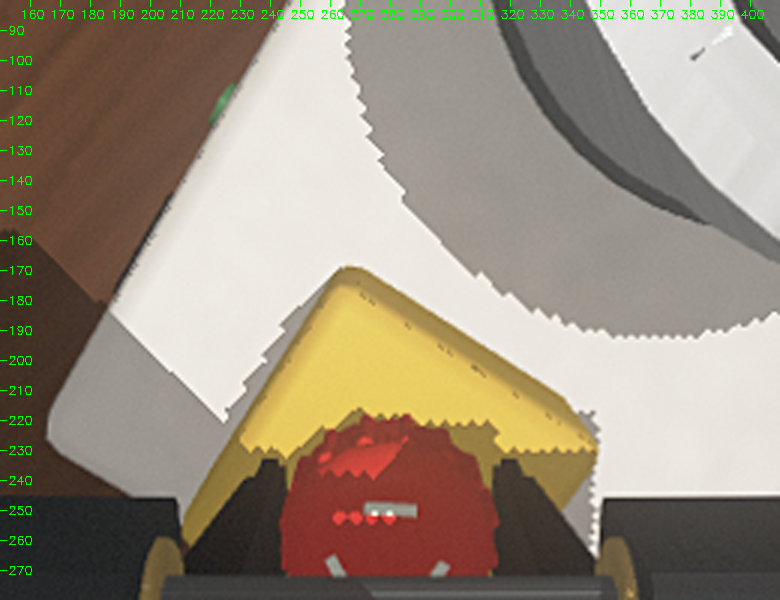

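>>> step_arm --pt "0 -0.015 0 0" --pt "0 0 0 0.4" --pt "0 0 0 0.5" --pt "0 0 0 0.5" --pt "0 0 0 0.5" --pt "0 0 0 0.5" --pt "0 0 0 0.5" --pt "0 0 0 0.5" --pt "0 0 0 0.5" --pt "0 0 0 0"

```text
t: 58.32
eef_pos: [680.4, -63.7, 110.7]
tcp_rot: [1.498, 1.57, 0.196]
ft_force: [-0.6, 0.3, 1.4]
opening: 0.413
```

Run:
```python
from h import *
go([680.5,-63,110],46.5); print(state()['moment'])
im=shot('wrist','w39');crop(im,150,80,410,280,3,'w39a',10)
im=shot('scene','s39');crop(im,200,130,360,270,5,'s39a',10)
```

```text
t 58.33 pos [680.4 -63.7 110.7] yawY 15.4 tilt 0.0372 j6 -0.46 F [-0.6  0.3  1.4] open 0.413
shift units tool xyz [ 0.013  0.006 -0.012] R [[0.001, 0.964, 0.266], [0.0, 0.266, -0.964], [-1.0, 0.001, 0.0]]
turn units (cw+) -3.885 or 18.615
shift after turn [ 0.013  0.011 -0.007]
[-0.25646388  0.10498565 -0.01764392]
```

View pics/w39a.png

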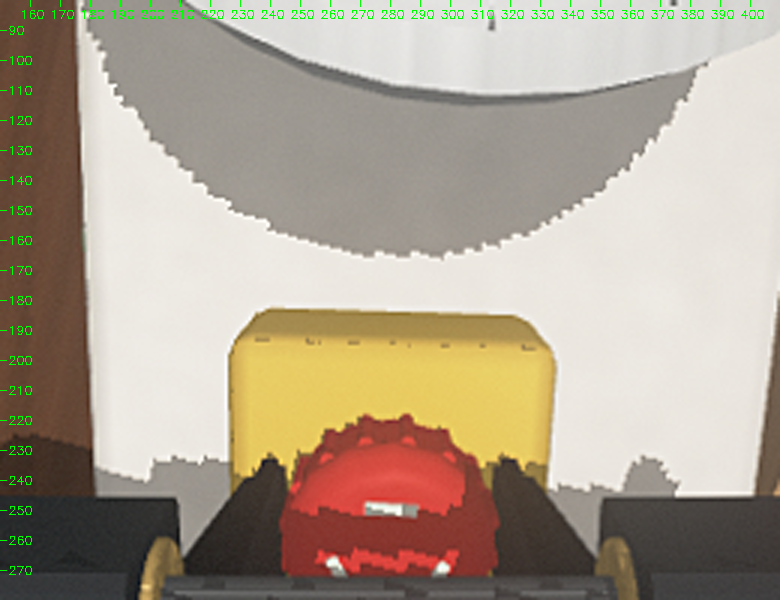

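View pics/s39a.png

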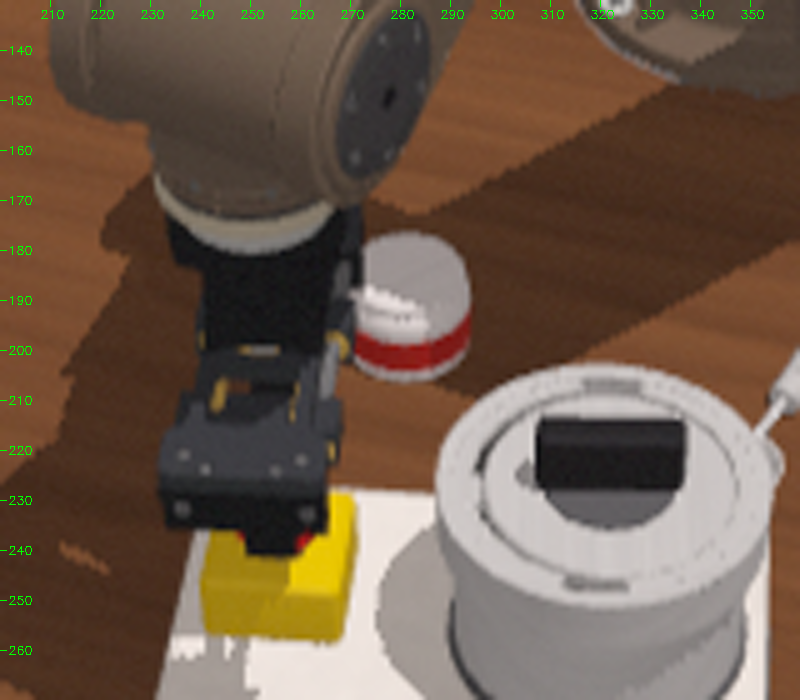

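>>> step_arm --pt "0 0 0 0.5" --pt "0 0 0 0.5" --pt "0 0 0 0.5" --pt "0 0 0 0.5" --pt "0 0 0 0.5" --pt "0 0 0 0.5" --pt "0 0 0 0.5" --pt "0 0 0 0.5" --pt "0 0 0 0.5" --pt "0 0 0 0.3" --pt "0 0 0 0"

```text
t: 59.8
eef_pos: [680.5, -63.8, 110.9]
tcp_rot: [1.857, 1.57, -0.114]
ft_force: [-0.8, -0.8, 4.0]
opening: 0.412
```

Run:
```python
from h import *
go([680.5,-63,110],46.5); print(state()['moment'])
im=shot('wrist','w40');crop(im,150,80,410,280,3,'w40a',10)
```

```text
t 59.80 pos [680.5 -63.8 110.9] yawY -22.9 tilt 0.0635 j6 0.21 F [-0.8 -0.8  4. ] open 0.412
shift units tool xyz [ 0.019 -0.006 -0.015] R [[0.001, 0.921, -0.39], [-0.0, -0.39, -0.921], [-1.0, 0.001, -0.0]]
turn units (cw+) -8.68 or 13.82
shift after turn [ 0.019  0.012 -0.011]
[-0.34833399  0.01427234  0.03278221]
```

View pics/w40a.png

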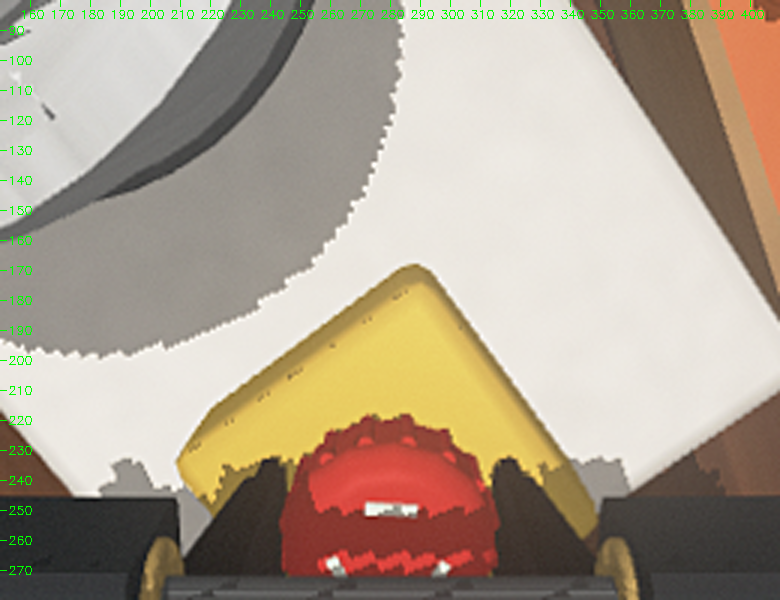

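>>> step_arm --pt "-0.05 0 0 0" --pt "-0.05 0 0 0" --pt "-0.03 0 0 0" --pt "0 0 0 0"

```text
t: 60.35
eef_pos: [680.4, -63.8, 116.8]
tcp_rot: [2.073, 1.57, 0.101]
ft_force: [4.9, -1.4, -2.9]
opening: 0.413
```

>>> step_arm --pt "0 0 0 0" --pt "0 0 0 0" --pt "0 0 0 0" --pt "0 0 0 0" --jaw 0.35

```text
t: 60.85
eef_pos: [680.0, -63.7, 117.0]
tcp_rot: [-1.783, 1.57, 2.528]
ft_force: [-0.1, 0.4, 0.9]
opening: 0.647
```

>>> step_arm --pt "-0.3 0 0 0" --pt "-0.6 0 0 0" --pt "-0.7 0 0 0" --pt "-0.8 0 0 0" --pt "0 -0.5 0.3 0" --pt "0 -0.7 0.6 0" --pt "0 -0.7 0.7 0" --pt "0 -0.6 0.6 0" --pt "0 -0.4 0.4 0" --pt "0 0 0 0" --pt "0 0 0 0"

```text
t: 62.22
eef_pos: [496.6, -126.8, 237.8]
tcp_rot: [1.749, 1.569, -0.224]
ft_force: [0.8, -0.2, -0.4]
opening: 0.652
```

Run:
```python
from h import *
go([680.5,-63,110],46.5)
im=shot('scene','s41');crop(im,200,130,400,290,4,'s41a',10)
crop(im,230,200,280,265,8,'c41',10)
A=cv2.imread('pics/c0.png');B=cv2.imread('pics/c41.png');crop(ld('s8'),230,200,280,265,8,'c8',10);C=cv2.imread('pics/c8.png');cv2.imwrite('pics/cc2.png',cv2.resize(np.hstack([A,C,B]),None,fx=.66,fy=.66))
im=shot('top','t41')
```

```text
t 62.23 pos [ 496.6 -126.8  237.8] yawY -23.0 tilt 0.0810 j6 0.02 F [ 0.8 -0.2 -0.4] open 0.652
shift units tool xyz [ 2.561  2.883 -2.612] R [[0.001, 0.92, -0.391], [-0.0, -0.391, -0.92], [-1.0, 0.001, -0.0]]
turn units (cw+) -8.691 or 13.809
shift after turn [2.561 3.455 1.788]
```

View pics/cc2.png

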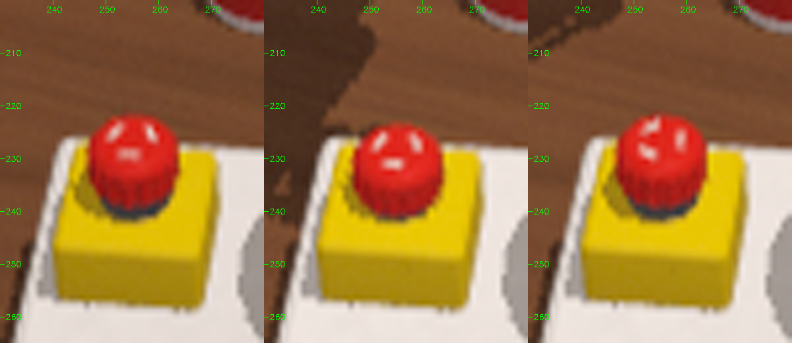

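View pics/s41.png

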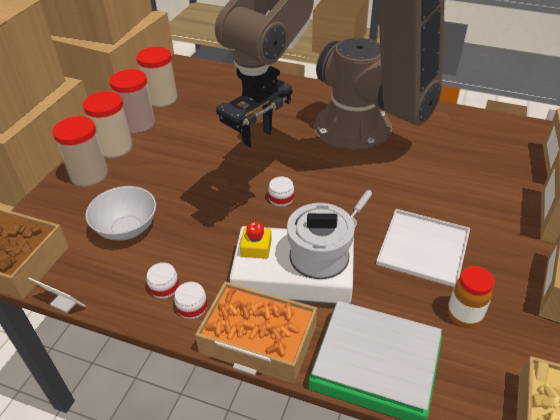

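View pics/t41.png

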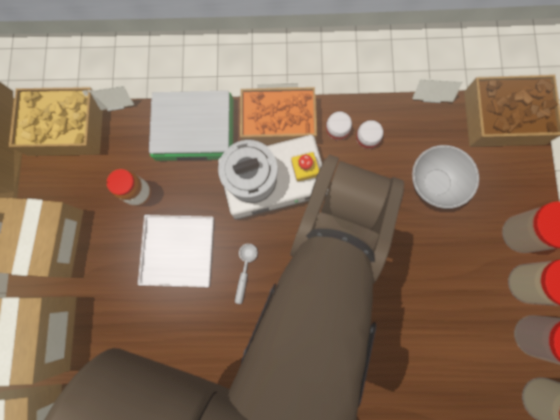

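>>> step_arm --pt "0 0 0 0" --pt "0 0 0 0" --pt "0 0 0 0" --pt "0 0 0 0" --pt "0 0 0 0" --pt "0 0 0 0" --pt "0 0 0 0" --pt "0 0 0 0" --pt "0 0 0 0" --pt "0 0 0 0" --pt "0 0 0 0" --pt "0 0 0 0" --pt "0 0 0 0" --pt "0 0 0 0" --pt "0 0 0 0" --pt "0 0 0 0" --pt "0 0 0 0" --pt "0 0 0 0" --pt "0 0 0 0" --pt "0 0 0 0"

```text
t: 64.82
eef_pos: [495.9, -126.7, 237.0]
tcp_rot: [-2.687, 1.571, 1.624]
ft_force: [0.1, -0.2, -0.9]
opening: 0.654
```

Run:
```python
from h import *
im=shot('scene','s42');crop(im,225,190,375,290,5,'s42a',10)
a=ld('scene0').astype(int);d=np.abs(im.astype(int)-a).sum(2)>90
cv2.imwrite('pics/diff.png',(d*255).astype(np.uint8))
# lid height check: handle top corner
print(proj('scene',[[655,85.5,220]]))
```

```text
[[321.31960398 215.1136668 ]]
```

View pics/s42a.png

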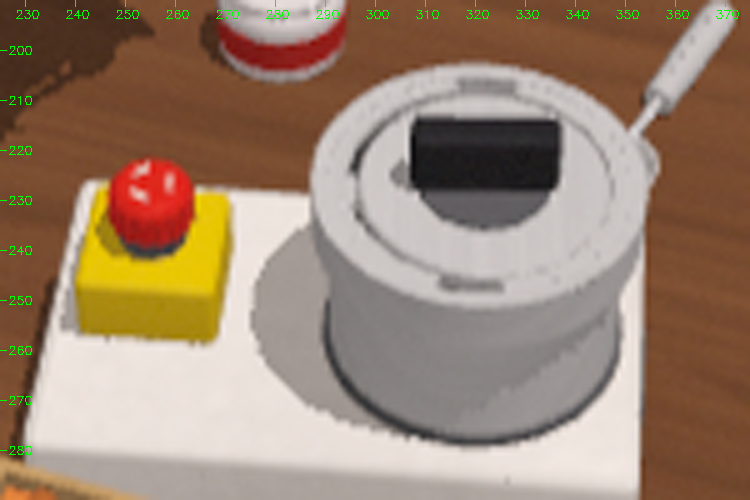

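View pics/diff.png

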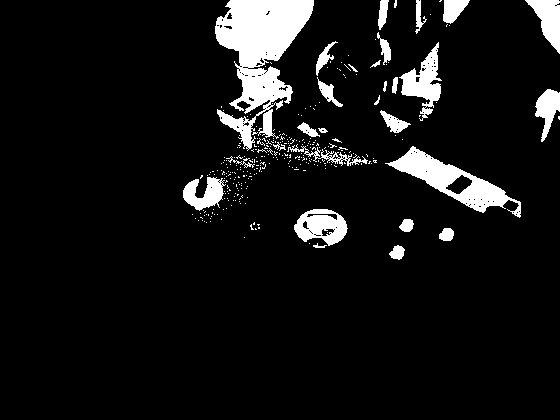

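```bash
python3 -c "
from cell import *
print(job_done())"
```

```text
the job is handed in; nothing more can be done
None
```

The job is handed in at about 65 s of the 210 s allowed, with every step done in the order asked and no check failing at the end.

**What I did**
- **Stop button:** I pressed it to its end of travel (about 21 N at the wrist), and it stayed latched down.
- **Scallops:** All three scallops present went from the tray into the drum.
- **Lid:** It was knocked about 40 mm aside just before I gripped it, so I measured it again. I then gripped it, fitted the lugs through the slots, pressed it down and turned it clockwise until the wrist felt it stop.
- **Release:** I turned the button clockwise about 1.21 rad, lifted a little and let go.

**Last checks**
- **Lid:** The handle measured 86° past the slots, against the 1.5 rad stop, and the lid sits under the flange.
- **Button:** It stands at its starting height, so the mill is ready. Its slow return turn was not quite finished.
- **Scene:** Comparing the scene camera's first and last pictures, nothing had changed but the lid, scallops, drum mouth, button markings, arm and shadow. The tin, bowl, jar and spoon had not moved.
- **Tray and drum:** The tray is empty. When the lid went on I could see two scallops in the drum; the third was underneath one of them.

**What disagreed:** The fingers touched the button about 24 mm above the reported TCP height, so they seem to end that much short of it. I allowed for this in every height and lowered the arm in small steps, watching the force.

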